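# Clear the sample from the filter photometer and ready it for the next beer

## Task

The reading is finished: tip the photometer's black light-shield hood back until it springs open, lift out the black-capped sample vial and set it down gently, upright, in the steel tray beside the other two, then flip the hood over again so that it springs fully shut. Leave the filter collar clicked to 430 (the violet dot) for the next beer; it may be turned at any time. Keep the vial upright and leave the can, the glass jar and the other vials where they stand.

Things in the scene. Friction and masses are not known exactly. Their poses are not given: they have to be found in the camera images.
- photometer: Light grey bench filter photometer, fixed, 190 mm deep (x) x 190 mm wide (y); origin at the centre of its underside, z up, front with the display faces its own -x. Flat deck 75 mm above the table from x = -45 to +95 mm; in front of it a panel slopes down to about 50 mm high. On the deck: the sample well under its hood (left, +y) and the filter collar (right, -y), their axes 92 mm apart.
- well (a point): Centre of the mouth of the sample well, at deck height, at (12, 44, 75) mm in the photometer's frame. Vertical round well, 29 mm bore, 45 mm deep. The vial stands in it and rises 30 mm above the deck.
- hood_hinge (a point): Middle of the hood's hinge line, at (43, 44, 79) mm in the photometer's frame, 4 mm above the deck and behind the well; the line runs along the photometer's y.
- hood (a joint): Hood angle in rad: 0 shut over the well, 1.92 open, leaning back past upright. Black hollow cover, open below; shut it reaches 61 mm forward of the hinge line, 37 mm up, 30 mm each side. An over-centre spring drives it to the nearer stop from the snap point at 0.96, holding with 0.13 N m (2 to 3 N at the fin). Push the fin horizontally back to tip it open; from behind to the front to tip it shut.
- hood_fin (a point): Middle of the free edge of the orange thumb fin across the front end of the hood's top: 36 mm wide, 5 mm thick, 14 mm high; turns with the hood. Hood shut: 58.5 mm in front of and 51 mm above the hinge line, the fin upright, its front face flush with the hood's (61 mm in front). Hood open: about 68 mm behind and 37 mm above the hinge line, the fin pointing backwards.
- collar (a joint): Filter collar angle in rad, clicking into a stop every 0.5: 0 dark shutter (black dot), 0.5 = 430 (violet), 1.0 = 470 (blue), 1.5 = 520 (green), 2.0 = 580 (yellow), 2.5 = 640 (red). Grows clockwise seen from above. Starts at some value above 430; springs to the nearest stop when released; turning takes about 0.09 N m.
- collar_grip (a point): Point on the collar's vertical axis at the height to grip, at (10, -48, 98) mm in the photometer's frame. Black knurled round sleeve, 42 mm in diameter, 27 mm high, top 105 mm above the table; a white line on its top and side points at the coloured dot of the present stop. The dots lie on the deck round its front, from red at its +y side to black at its -y side.
- vial: The black-capped sample vial of amber beer, in the photometer's well at the start, loose, 55 g. Upright round glass, 25 mm in diameter, 75 mm high, with the cap (26 mm in diameter) on its top 16 mm. Origin at the centre of its underside, z up along the vial.
- tray: Shallow stainless tray, fixed, 175 mm (x) x 130 mm (y), 16 mm high, walls and floor 4 mm thick; origin at the centre of its underside.
- vial_pale: White-capped vial of pale beer, same size as the sample vial, standing loose in the tray. Origin at the centre of its underside.
- vial_dark: White-capped vial of dark beer, same size as the sample vial, standing loose in the tray. Origin at the centre of its underside.
- can: Blue drinks can, loose, 66 mm in diameter, 122 mm high, standing on the table. Origin at the centre of its underside.
- trial_jar: Tall glass trial jar with amber wort, loose, tube 38 mm in diameter (42 mm at its rim) on a blue foot 66 mm in diameter, 211 mm high in all. Origin at the centre of its underside.
There are look-alikes about, which are no part of the job. What is meant by the tray is not yellow, and is the larger of those in its own colour.

How it is judged (in metres and radians):
On the way, in this order (a step that is already met when the one before it is completed fails the run):
1. the hood has sprung open to its rear stop (value of joint hood above 1.85 rad), for 0.2 s.
2. the sample vial stands upright in the tray, released (x of vial in the frame of tray between -0.084 and 0.084 m and y of vial in the frame of tray between -0.062 and 0.062 m and z of vial in the frame of tray below 0.01 m and angle between vial's own z axis and vertical below 0.1 rad and linear speed of vial below 0.03 m/s and contact force between the fingers and vial below 0.1 N), for 0.2 s.
3. the hood has sprung shut again (value of joint hood below 0.06 rad), for 0.2 s.
At the end, for the whole second after the job is handed in: The hood is shut (within 0.06 rad of its stop), the filter collar is at the 430 stop (0.5 rad, within 0.12), and the sample vial stands at rest and upright (within 0.1 rad) on the floor of the tray (value of joint hood below 0.06 rad and value of joint collar between 0.38 and 0.62 rad and x of vial in the frame of tray between -0.084 and 0.084 m and y of vial in the frame of tray between -0.062 and 0.062 m and z of vial in the frame of tray below 0.01 m and angle between vial's own z axis and vertical below 0.1 rad and linear speed of vial below 0.03 m/s); the robot touches nothing.
It fails at once if the sample vial is tipped more than 0.6 rad from upright (angle between vial's own z axis and vertical above 0.6 rad).
It fails at once if the sample vial is dropped into the tray (faster than 0.5 m/s within 20 mm of its floor) (horizontal distance between vial and tray below 0.11 m and z of vial in the frame of tray below 0.024 m and linear speed of vial above 0.5 m/s).
It fails at once if the can is pushed more than 30 mm or tipped (distance of can from where it was at the start of the episode above 0.03 m or angle between can's own z axis and vertical above 0.3 rad).
It fails at once if the trial jar is pushed more than 30 mm or tipped (distance of trial_jar from where it was at the start of the episode above 0.03 m or angle between trial_jar's own z axis and vertical above 0.3 rad).
It fails at once if another vial is pushed more than 30 mm or tipped (distance of any of vial_pale, vial_dark from where it was at the start of the episode above 0.03 m or angle between any of vial_pale, vial_dark's own z axis and vertical above 0.3 rad).
It also fails if it takes over 72 s, if anything falls off the work surface, if the arm or the gripper's body presses on something with over 40 N, if the wrist force passes 120 N, or if a joint passes its speed limit or range.

## Robot

A 6-joint arm with a two-finger parallel gripper is mounted at the origin on the work surface. World frame = base frame: x ahead of the robot, y to its left, z up, the work surface at z = 0. Lengths are in mm, angles in rad, forces in N, time in s.
With the tool pointing down it reaches from about 325 to 775 mm from the base axis. Payload 5.5 kg.
Tool frame: the origin (TCP) lies at the very end of the fingers, on their centre line; the grasp point (between the pads) lies 19 mm behind it; z points along the fingers, y is the direction in which the jaws open and shut (so a half turn about z gives the same grasp; the last joint's range is limited). The gripper opens to 85 mm and grips with 20 to 120 N. Pads are 22 mm wide; open, the fingers measure 114 mm over their backs; the gripper's body (76 mm by 85 mm) begins 54 mm behind the grasp point. The pads swing forward as they close: fully open they stand 13 mm farther back than shut.
Start: joints at [-1.399, 0.091, 1.231, -0, 1.82, -0.057], TCP at [136.084, -584.378, 196.475] pointing down, gripper open.
Joint ranges: [-2.87, 2.87], [-0.86, 2.18], [0.17, 2.46], [-1.51, 4.65], [0.06, 2.69], [-2.65, 2.65]. Speed limits (rad/s): [2.57, 2.57, 3.01, 3.14, 3.14, 3.14].

## Interface

Orientations are given as a unit quaternion [w, x, y, z].
In Python, from station import sense, read_camera, job gives the robot as it stands. The module is installed in compiled form; this text tells all that it offers.
- The arm moves only by the tool send_rows, never from a script. Its argument "targets" is one flat list of numbers, 7 for each row, row after row: the shift along the tool's x, y, z in cm, then the turn, a rotation vector about the tool's x, y, z in units of 6 degrees (1.0 is 6 degrees), then the opening, from 0 (shut) to 1 (fully open). A call has 1 to 10 rows; each row shifts and turns the pose as measured when the row begins, along the tool's axes as they then stand; what a row does not reach is not made up. A row lasts 1/12 s, in which the tool goes at most 41.7 mm and 7.16 degrees, less where a joint would pass 70% of its speed; a pose out of reach is approached as far as the arm can. A call is refused whole if a number of a shift passes 4.17 or a number of a turn 1, either way. A call with a gripper value outside its range is refused whole. The fingers move at their own pace and stop on an object; "squeeze" is the grip in N (left out, the last holds). Time passes only in rows, so rows that do not move let the fingers close. It gives the time, the measured TCP pose, the force and the opening at its end, in the units of the state.
- sense(): the state, without advancing time (a new reading comes with each control period).
- read_camera(name): name is "scene" or "top"; returns a dict with "frame" (420x560x3 uint8, red, green, blue), "fx", "fy", "cx", "cy" (pixels), "distortion" ([k1, k2, p1, p2, k3] as OpenCV has them; the pictures are not rectified), "rvec" (rotation vector, rad) and "tvec" (3), from world to camera coordinates, as OpenCV has them. Camera axes: x right, y down, z forward; pixel columns grow to the right and rows downward; lengths in mm; the calibration is good to about 2 mm. A picture is of the moment at which its call begins. There is no depth.
- job.close_job(): hands the job in, once; it reports no verdict.
The state is a dict: "time": time; "joints": joint angles; "qd": joint speeds; "joint_efforts": joint torques, N m; "tool_pos": TCP position; "tcp_rot": TCP orientation; "wrist_force": force on the tool from outside, world axes, zero at the start; "wrist_torque": the same for the moment, N m; "opening": finger opening in mm.
Only numpy, scipy, OpenCV 4.12 (cv2) and the standard library are available. Lean on these libraries where they do the work, as an engineer would, in place of code of your own. Each camera call takes 0.05 s, during which the arm holds its last target.

## Working session

There is one attempt and no reset: what is moved stays moved. The work goes in short steps, Python scripts to look and compute and a tool call to move; the robot and the scene stay as the last step left them, time stands still between calls to the robot, and variables do not carry over. Pictures are saved under pics/ and viewed, and the job is handed in when it is done.

Besides the shell and the picture viewer there is one more tool, called after "Call:" by a JSON object that holds its "op" and its "data". send_rows: Moves the arm, as the interface text tells. Its arguments: {"type":"object","properties":{"targets":{"type":"array","items":{"type":"number"}},"squeeze":{"type":"number"}},"required":["targets"]}

```bash
mkdir -p pics; cat > h.py <<'E'
import numpy as np, cv2, pickle
from station import sense, read_camera
def grab(name,fn):
    c=read_camera(name); pickle.dump(c,open(f'pics/{fn}.pkl','wb'))
    cv2.imwrite(f'pics/{fn}.png',cv2.cvtColor(c['frame'],cv2.COLOR_RGB2BGR)); return c
def load(fn): return pickle.load(open(f'pics/{fn}.pkl','rb'))
def K(c): return np.array([[c['fx'],0,c['cx']],[0,c['fy'],c['cy']],[0,0,1.]])
def ray(c,uv):
    p=cv2.undistortPoints(np.array([[uv]],float),K(c),np.array(c['distortion'],float))[0,0]
    R=cv2.Rodrigues(np.array(c['rvec'],float))[0]; t=np.array(c['tvec'],float)
    o=-R.T@t; d=R.T@np.array([p[0],p[1],1]); return o,d/np.linalg.norm(d)
def onz(c,uv,z):
    o,d=ray(c,uv); return o+d*(z-o[2])/d[2]
def proj(c,P):
    return cv2.projectPoints(np.array(P,float).reshape(-1,3),np.array(c['rvec'],float),np.array(c['tvec'],float),K(c),np.array(c['distortion'],float))[0][:,0]
E
python3 - <<'E'
from h import *
for n in('scene','top'):
    c=grab(n,n+'0'); print(n,ray(c,(280,210)))
    im=cv2.imread(f'pics/{n}0.png'); cv2.imwrite(f'pics/{n}0b.png',cv2.resize(im,(800,600),interpolation=cv2.INTER_CUBIC))
print(sense())
E
```

```text
scene (array([1015.58419319,  590.26546656,  892.29687702]), array([-0.51550038, -0.47580827, -0.71264708]))
top (array([ 333.12299046,    5.31245995, 1117.83864169]), array([ 0.07470273,  0.00881926, -0.99716685]))
{'time': 0.1, 'joints': array([-1.39869757e+00,  9.18137690e-02,  1.23178163e+00, -7.58330319e-06,
        1.81982933e+00, -5.67234478e-02]), 'qd': array([ 0.0008832 , -0.00246133, -0.00386868, -0.00024931,  0.00021498,
       -0.00102963]), 'joint_efforts': array([ 3.01040745e-03, -4.60216641e+01, -4.19218826e+01, -8.44083502e-06,
        1.06588524e-02,  2.94877611e-05]), 'tool_pos': array([ 136.02381037, -584.04017913,  195.43680461]), 'tcp_rot': array([-9.14304998e-04,  9.93461875e-01,  1.14160689e-01, -5.64843613e-05]), 'wrist_force': array([0.14150434, 0.11396299, 0.95217216]), 'wrist_torque': array([ 0.00581163,  0.00333892, -0.00113311]), 'opening': 85.18657127540948}
```

View pics/scene0b.png

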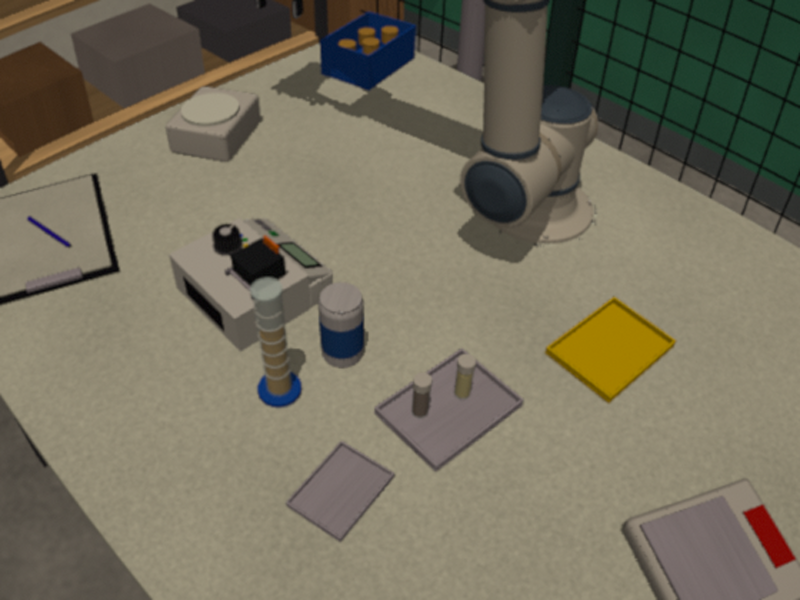

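View pics/top0b.png

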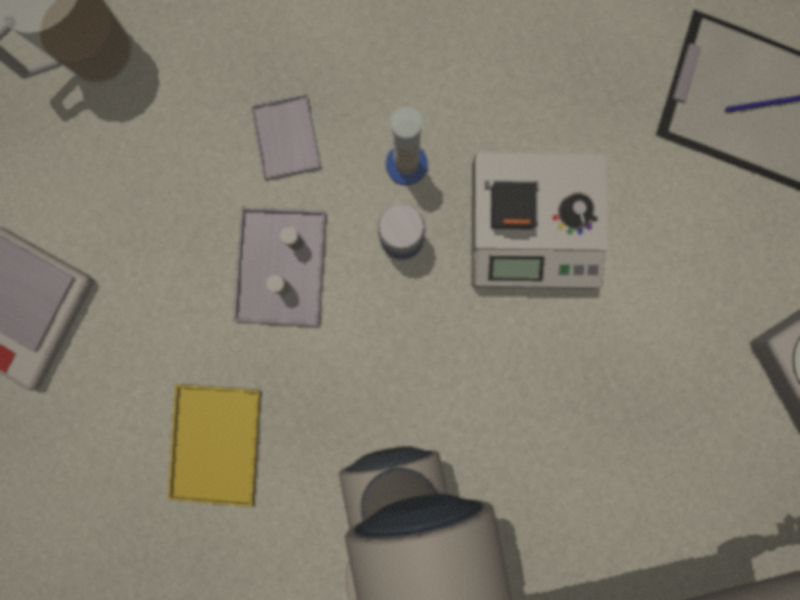

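The scene view shows the photometer at about (250,280) with jar and can in front of it, and the tray with two white caps at about (450,405). In the top view (up = +x, left = +y) the photometer is at (540,220), the fin at (517,221), the collar at (577,210), the can at (402,230), the jar at (406,140) and the tray at (282,267). Next I enlarge the details.

```bash
python3 - <<'E'
from h import *
im=cv2.imread('pics/top0.png')
a=im[95:215,320:440]; a=cv2.resize(a,None,fx=5,fy=5,interpolation=cv2.INTER_CUBIC)
a=cv2.convertScaleAbs(a,alpha=1.4); cv2.imwrite('pics/t_ph.png',a)
b=im[130:240,150:310]; b=cv2.resize(b,None,fx=5,fy=5,interpolation=cv2.INTER_CUBIC); cv2.imwrite('pics/t_tr.png',cv2.convertScaleAbs(b,alpha=1.3))
im=cv2.imread('pics/scene0.png')
a=im[145:250,110:240]; cv2.imwrite('pics/s_ph.png',cv2.convertScaleAbs(cv2.resize(a,None,fx=5,fy=5,interpolation=cv2.INTER_CUBIC),alpha=1.4))
E
```

```text
(no output)
```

View pics/t_ph.png

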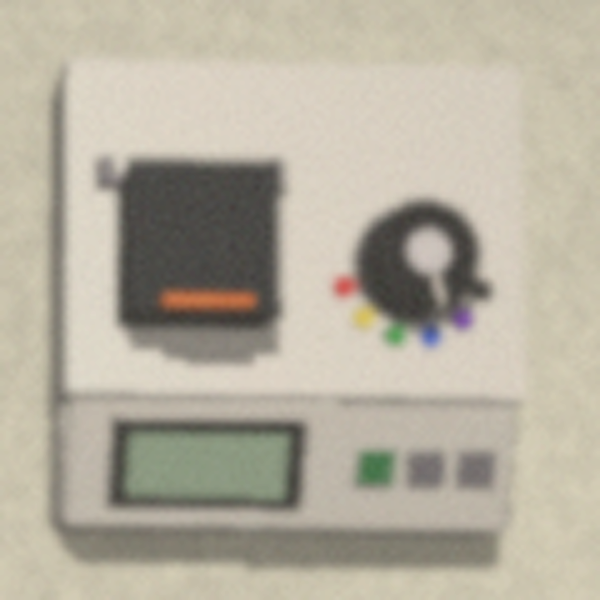

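View pics/t_tr.png

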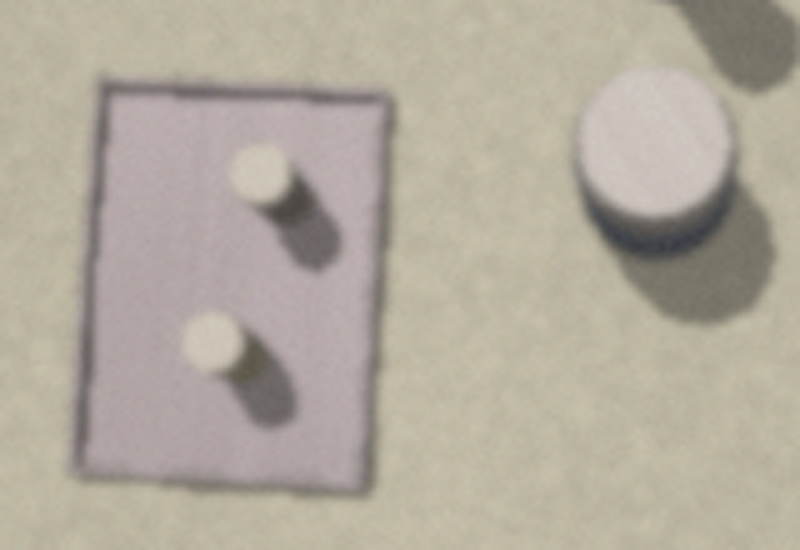

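View pics/s_ph.png

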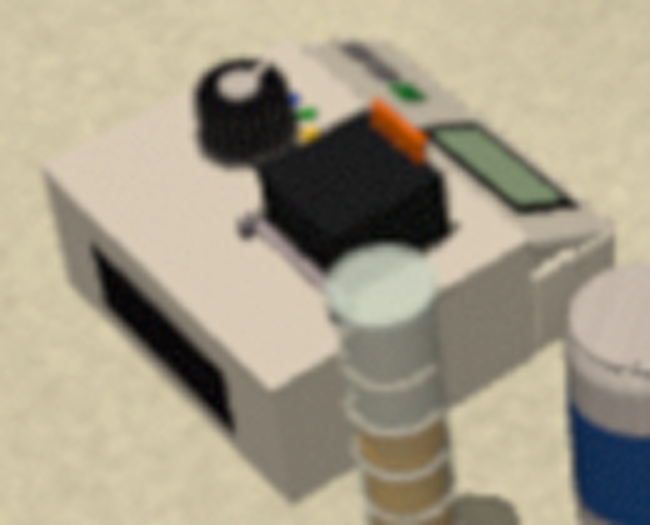

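The top crops show the hood with the orange fin at crop (208,301), the collar at (418,260), and dots red (345,287) to violet (462,318). The tray corners are at (102,82), (390,95), (368,490) and (78,475). The caps are at (261,175) and (213,342).

```bash
cat > m.py <<'E'
from h import *
c=load('top0'); s=load('scene0')
T=lambda u,v:((u+.5)/5-.5+320,(v+.5)/5-.5+95)
R=lambda u,v:((u+.5)/5-.5+150,(v+.5)/5-.5+130)
S=lambda u,v:((u+.5)/5-.5+110,(v+.5)/5-.5+145)
P={k:onz(c,T(*p),75)[:2] for k,p in dict(RL=(65,62),RR=(522,68),FL=(62,392),FR=(522,400)).items()}
print({k:v.round(1) for k,v in P.items()})
obj=dict(RL=(95,95),RR=(95,-95),FL=(-45,95),FR=(-45,-95))
A=np.array([obj[k] for k in P],float);B=np.array([P[k] for k in P])
def fit(A,B):
    a=A-A.mean(0);b=B-B.mean(0)
    th=np.arctan2((a[:,0]*b[:,1]-a[:,1]*b[:,0]).sum(),(a*b).sum())
    Rm=np.array([[np.cos(th),-np.sin(th)],[np.sin(th),np.cos(th)]])
    t=B.mean(0)-Rm@A.mean(0); return th,Rm,t,np.abs(B-(A@Rm.T+t)).max()
th,Rm,t,e=fit(A,B)
if __name__=='__main__':
    print('photometer',th,t,'res',e)
    for n,p in dict(well=(12,44),hinge=(43,44),fin=(43-58.5,44),finopen=(43+68,44),collar=(10,-48)).items(): print(n,(Rm@p+t).round(1))
    print('fin seen',onz(c,T(208,301),130).round(1),'collar top seen',onz(c,T(430,250),105).round(1), onz(c,T(418,262),90).round(1))
    for n,p in dict(red=(345,287),yel=(364,318),grn=(395,336),blu=(430,336),vio=(462,318),blk=(482,290)).items():
        q=Rm.T@(onz(c,T(*p),75)[:2]-t)-np.array([10,-48]); print(n,q.round(1),np.arctan2(q[1],-q[0]).round(2))
    for p in((440,297),(446,310)):
        q=Rm.T@(onz(c,T(*p),105)[:2]-t)-np.array([10,-48]); print('line',q.round(1),np.arctan2(q[1],-q[0]).round(2))
    tr=[onz(c,R(*p),16)[:2] for p in((102,82),(390,95),(368,490),(78,475))]
    print(np.array(tr).round(1)); tA=np.array([(87.5,65),(87.5,-65),(-87.5,-65),(-87.5,65)]);f=fit(tA,np.array(tr));print('tray',f[0],f[2],f[3])
    for n,p in dict(pale_dark1=(261,175),v2=(213,342)).items():
        q=onz(c,R(*p),79)[:2]; print(n,q.round(1),'in tray',(f[1].T@(q-f[2])).round(1))
    print('can',onz(c,R(655,143),122).round(1))
    im=cv2.imread('pics/top0.png')
    print('jar rim',onz(c,(406*.7,122*.7),211).round(1),'jar foot',onz(c,(407*.7,165*.7),5).round(1))
    # scene check
    for n,p in dict(fin=(*(Rm@(-15.5,44)+t),130),coll=(*(Rm@(10,-48)+t),105),RL=(*P['RL'],75)).items():
        u=proj(s,p)[0]; print('scene crop',n,((u-[110,145])*5).round(0))
E
python3 m.py
```

```text
{'RL': array([621.8, -99.4]), 'RR': array([ 615.7, -290.3]), 'FL': array([484. , -93.1]), 'FR': array([ 476.3, -282. ])}
photometer -0.042050325115902 [ 524.49791478 -190.1461169 ] res 1.5702139576994796
well [ 538.3 -146.7]
hinge [ 569.3 -148. ]
fin [ 510.9 -145.5]
finopen [ 637.2 -150.9]
collar [ 532.5 -238.5]
fin seen [ 510.3 -145.8  130. ] collar top seen [ 533.5 -239.8  105. ] [ 531.6 -238.2   90. ]
red [-8.9 27.2] 1.25
yel [-21.7  19.4] 0.73
grn [-28.9   6.7] 0.23
blu [-28.6  -7.8] -0.27
vio [-20.8 -21.2] -0.8
blk [ -9.  -29.7] -1.28
line [-17.9  -5. ] -0.27
line [-23.1  -7.4] -0.31
[[561.8 251.9]
 [552.  125.4]
 [381.  137.3]
 [390.2 263. ]]
tray -0.07007651825795985 [471.22868569 194.39195507] 2.3998927021348777
pale_dark1 [507.9 171.9] in tray [ 38.1 -19.9]
v2 [439.8 192.2] in tray [-31.2  -4.4]
can [508.9  10.5 122. ]
jar rim [6.267e+02 2.000e-01 2.110e+02] jar foot [624.7  -0.8   5. ]
scene crop fin [404. 111.]
scene crop coll [247.  78.]
scene crop RL [280. 380.]
```

Measurements agree. The fin and collar seen in the image match the fitted photometer pose within about 1.5 mm, and the collar stands at blue (1.0), so it needs −0.5 (counterclockwise). I'll do the collar first.

```bash
cat > g.py <<'E'
import sys,numpy as np
from station import sense
from scipy.spatial.transform import Rotation as Ro
def go(x,y,z,yaw=None):
    s=sense(); w,a,b,c=s['tcp_rot']; R=Ro.from_quat([a,b,c,w]).as_matrix()
    p=s['tool_pos']; y0=np.arctan2(R[1,0],R[0,0])
    print('t %.2f'%s['time'],'pos',p.round(1),'yaw %.3f'%y0,'tilt %.3f'%np.arccos(-R[2,2]),'open %.1f'%s['opening'],'F',s['wrist_force'].round(1))
    print('shift cm (tool axes now)',(R.T@(np.array([x,y,z])-p)/10).round(2))
    if yaw is not None:
        # rotation to target (pointing down, yaw)
        T=np.array([[np.cos(yaw),np.sin(yaw),0],[np.sin(yaw),-np.cos(yaw),0],[0,0,-1]])
        print('turn units',(Ro.from_matrix(R.T@T).as_rotvec()/np.radians(6)).round(2),'shift in final axes',(T.T@(np.array([x,y,z])-p)/10).round(2))
if __name__=='__main__': go(*map(float,sys.argv[1:]))
E
python3 g.py 532.5 -238.5 195 -0.295
```

```text
t 0.10 pos [ 136.  -584.   195.4] yaw 0.229 tilt 0.002 open 85.2 F [0.1 0.1 1. ]
shift cm (tool axes now) [ 46.45 -24.66   0.09]
turn units [-0.02  0.    5.  ] shift in final axes [ 2.789e+01 -4.459e+01  4.000e-02]
```

Call:
{"op": "send_rows", "data": {"targets": [0,0,0,0,0,1,0.7,0,0,0,0,0,1,0.7,0,0,0,0,0,1,0.7,0,0,0,0,0,1,0.7,0,0,0,0,0,1,0.7,0,0,0,0,0,0,0.7], "squeeze": 40}}

```text
time: 0.6
tool_pos: [135.8, -582.7, 191.2]
tcp_rot: [-0.004, 0.987, -0.159, -0.001]
wrist_force: [-0.7, 0.5, -0.4]
opening: 59.8
```

Call:
{"op": "send_rows", "data": {"targets": [1.8,-2.9,0,0,0,0,0.7,1.8,-2.9,0,0,0,0,0.7,1.8,-2.9,0,0,0,0,0.7,1.8,-2.9,0,0,0,0,0.7,1.8,-2.9,0,0,0,0,0.7,1.8,-2.9,0,0,0,0,0.7,1.8,-2.9,0,0,0,0,0.7,1.8,-2.9,0,0,0,0,0.7,1.8,-2.9,0,0,0,0,0.7,1.8,-2.9,0,0,0,0,0.7]}}

```text
time: 1.43
tool_pos: [398.6, -353.9, 186.5]
tcp_rot: [-0.007, 0.989, -0.148, -0.005]
wrist_force: [0.6, 0.1, -0.8]
opening: 59.9
```

```bash
python3 g.py 532.5 -238.5 150 -0.295
```

```text
t 1.43 pos [ 398.6 -353.9  186.5] yaw -0.296 tilt 0.017 open 59.9 F [ 0.6  0.1 -0.8]
shift cm (tool axes now) [  9.48 -14.9    3.74]
turn units [-0.13  0.11 -0.01] shift in final axes [  9.46 -14.94   3.65]
```

Call:
{"op": "send_rows", "data": {"targets": [1.9,-3,0.3,-0.13,0.11,0,0.7,1.9,-3,0.3,0,0,0,0.7,1.9,-3,0.3,0,0,0,0.7,1.9,-3,0.3,0,0,0,0.7,1.6,-2.5,0.3,0,0,0,0.7,0,0,1,0,0,0,0.7,0,0,0,0,0,0,0.7]}}

```text
time: 2.02
tool_pos: [537.3, -228.0, 158.2]
tcp_rot: [-0.001, 0.991, -0.131, -0.0]
wrist_force: [-0.2, 0.5, -0.2]
opening: 59.6
```

```bash
python3 g.py 532.5 -238.5 80 -0.295
```

```text
t 2.02 pos [ 537.3 -228.   158.2] yaw -0.263 tilt 0.002 open 59.6 F [-0.2  0.5 -0.2]
shift cm (tool axes now) [-0.18  1.15  7.82]
turn units [-0.01  0.01  0.31] shift in final axes [-0.15  1.14  7.82]
```

Call:
{"op": "send_rows", "data": {"targets": [-0.2,1.1,0,0,0,0.3,0.7,0,0,0.5,0,0,0,0.7,0,0,0,0,0,0,0.7]}}

```text
time: 2.27
tool_pos: [530.6, -239.8, 152.2]
tcp_rot: [-0.001, 0.989, -0.146, -0.001]
wrist_force: [-0.3, -0.5, -0.4]
opening: 59.6
```

```bash
python3 g.py 532.5 -238.5 80 -0.295
```

```text
t 2.27 pos [ 530.6 -239.8  152.2] yaw -0.293 tilt 0.003 open 59.6 F [-0.3 -0.5 -0.4]
shift cm (tool axes now) [ 0.16 -0.17  7.22]
turn units [-0.01  0.03  0.02] shift in final axes [ 0.14 -0.18  7.22]
```

Call:
{"op": "send_rows", "data": {"targets": [0.15,-0.15,1.2,0,0,0,0.7,0,0,1.5,0,0,0,0.7,0,0,1.5,0,0,0,0.7,0,0,1.5,0,0,0,0.7,0,0,1,0,0,0,0.7,0,0,0,0,0,0,0.7]}}

```text
time: 2.77
tool_pos: [529.7, -244.6, 82.0]
tcp_rot: [0.0, 0.989, -0.15, 0.001]
wrist_force: [-0.3, 0.2, -1.7]
opening: 60.2
```

```bash
python3 g.py 532.5 -238.5 80 -0.295
```

```text
t 2.77 pos [ 529.7 -244.6   82. ] yaw -0.301 tilt 0.001 open 60.2 F [-0.3  0.2 -1.7]
shift cm (tool axes now) [ 0.08 -0.66  0.2 ]
turn units [ 0.   -0.01 -0.06] shift in final axes [ 0.09 -0.66  0.2 ]
```

Call:
{"op": "send_rows", "data": {"targets": [0.1,-0.6,0.1,0,0,0,0.7,0,0,0,0,0,0,0.7,0,0,0,0,0,0,0.4,0,0,0,0,0,0,0.3,0,0,0,0,0,0,0.3,0,0,0,0,0,0,0.3,0,0,0,0,0,0,0.3]}}

```text
time: 3.35
tool_pos: [533.7, -239.8, 84.3]
tcp_rot: [0.001, 0.989, -0.15, 0.003]
wrist_force: [-0.1, 1.4, 0.3]
opening: 25.6
```

```bash
python3 g.py 532.5 -238.5 80 -0.295
```

```text
t 3.35 pos [ 533.7 -239.8   84.3] yaw -0.302 tilt 0.006 open 25.6 F [-0.1  1.4  0.3]
shift cm (tool axes now) [-0.16 -0.08  0.43]
turn units [ 0.01 -0.06 -0.06] shift in final axes [-0.15 -0.08  0.43]
```

Opening 25.6 is less than the 42 mm collar, so something is off. I'll look.

```bash
python3 - <<'E'
from h import *
a=grab('scene','s1')['frame'][100:280,60:290]; b=grab('top','t1')['frame'][80:260,290:450]
f=lambda i:cv2.cvtColor(cv2.convertScaleAbs(cv2.resize(i,None,fx=2.05,fy=2.05*1,interpolation=cv2.INTER_CUBIC),alpha=1.4),cv2.COLOR_RGB2BGR)
a,b=f(a),f(b);cv2.imwrite('pics/c1.png',np.hstack([a,b]))
E
```

```text
(no output)
```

View pics/c1.png

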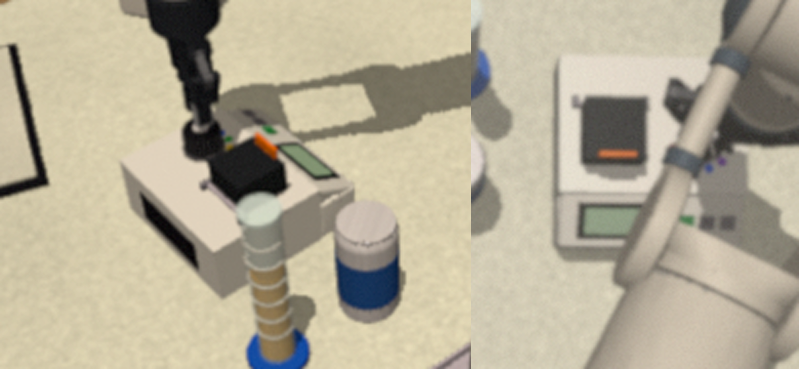

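```bash
python3 - <<'E'
from h import *
s=load('s1');a=s['frame'][95:195,120:220]
cv2.imwrite('pics/c2.png',cv2.cvtColor(cv2.convertScaleAbs(cv2.resize(a,None,fx=6,fy=6,interpolation=cv2.INTER_CUBIC),alpha=1.8,beta=20),cv2.COLOR_RGB2BGR))
p=sense()['tool_pos'];print(p,sense()['opening'],(proj(s,[p,p+[0,0,19],p+[0,0,73],[532.5,-238.5,105],[532.5,-238.5,78]])-[120,95])*6)
E
```

```text
[ 533.66731134 -239.77099528   84.174721  ] 25.804222594678862 [[238.2132236  434.64244154]
 [232.11593119 397.19334753]
 [214.31163342 286.47996875]
 [235.92424016 393.71616722]
 [244.51304208 446.81630547]]
```

View pics/c2.png

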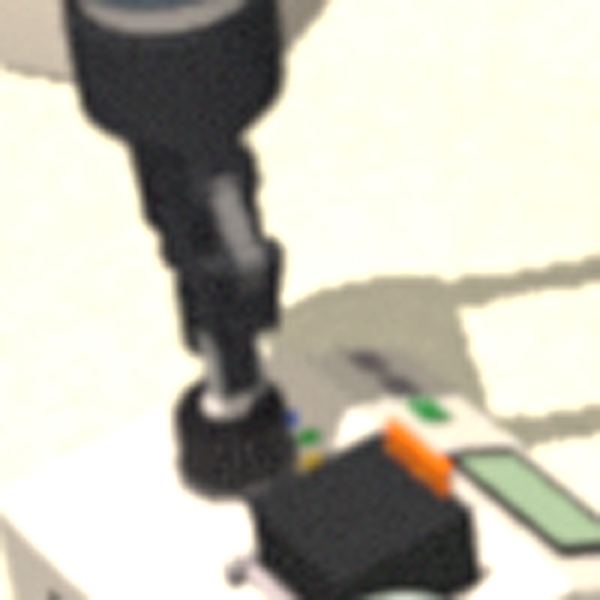

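Call:
{"op": "send_rows", "data": {"targets": [0,0,-2,0,0,0,0.3,0,0,-3,0,0,0,0.3,0,0,-2,0,0,0,0.3,0,0,0,0,0,0,0.3,0,0,0,0,0,0,0.3]}}

```text
time: 3.87
tool_pos: [532.2, -239.0, 154.4]
tcp_rot: [0.0, 0.989, -0.15, 0.001]
wrist_force: [-0.8, -0.0, -0.4]
opening: 25.9
```

```bash
python3 - <<'E'
from h import *
s=grab('scene','s2');a=s['frame'][65:185,120:240]
p=sense()['tool_pos'];q=(proj(s,[p,p+[0,0,19],p+[0,0,73],[532.5,-238.5,105],[532.5,-238.5,78]])-[120,65])*5
print(p,sense()['opening'],q)
i=cv2.cvtColor(cv2.convertScaleAbs(cv2.resize(a,None,fx=5,fy=5,interpolation=cv2.INTER_CUBIC),alpha=2.2,beta=20),cv2.COLOR_RGB2BGR)
for u in q: cv2.circle(i,tuple(int(x) for x in u),3,(0,0,255),-1)
cv2.imwrite('pics/c3.png',i)
E
```

```text
[ 532.25490597 -239.09724829  154.61972841] 25.54845922159061 [[182.73691544 392.51173915]
 [177.42484164 358.84464557]
 [161.9412035  259.3168238 ]
 [196.60353346 478.09680601]
 [203.7608684  522.34692123]]
```

View pics/c3.png

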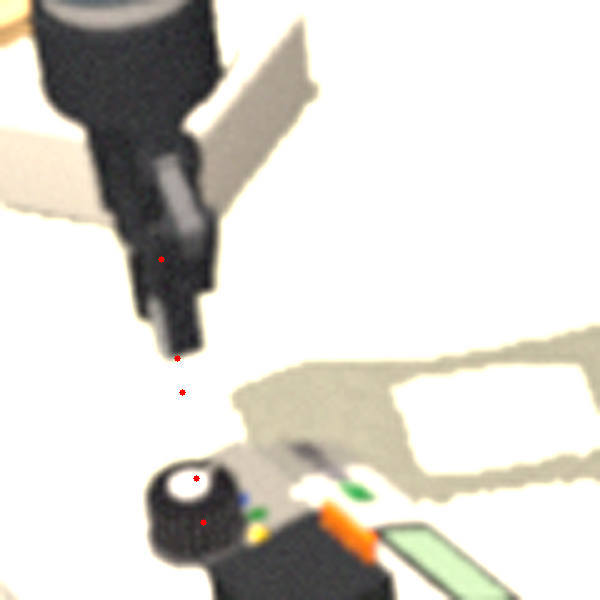

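The scene view shows the fingertips ending at about (178,352), roughly 20 mm above the projected reported TCP at (183,392), while the collar matches its projection. So the real tips sit about 20 mm higher than the reading. I'll go lower, watching the force.

Call:
{"op": "send_rows", "data": {"targets": [0,0,0,0,0,0,0.7,0,0,0,0,0,0,0.7,0,0,0,0,0,0,0.7,0,0,1.5,0,0,0,0.7,0,0,2,0,0,0,0.7,0,0,2,0,0,0,0.7,0,0,1.5,0,0,0,0.7,0,0,0,0,0,0,0.7]}}

```text
time: 4.58
tool_pos: [529.6, -237.8, 74.6]
tcp_rot: [-0.001, 0.989, -0.15, -0.003]
wrist_force: [-1.0, -0.4, -0.8]
opening: 60.3
```

```bash
python3 g.py 532.5 -238.5 63 -0.295
```

```text
t 4.58 pos [ 529.6 -237.8   74.6] yaw -0.302 tilt 0.007 open 60.3 F [-1.  -0.4 -0.8]
shift cm (tool axes now) [ 0.3  -0.02  1.16]
turn units [-0.01  0.06 -0.06] shift in final axes [ 0.29 -0.01  1.16]
```

Call:
{"op": "send_rows", "data": {"targets": [0.3,0,0.6,0,0,0,0.7,0,0,0.5,0,0,0,0.7,0,0,0,0,0,0,0.7,0,0,0,0,0,0,0.3,0,0,0,0,0,0,0.3,0,0,0,0,0,0,0.3,0,0,0,0,0,0,0.3,0,0,0,0,0,0,0.3]}}

```text
time: 5.25
tool_pos: [532.6, -237.5, 62.9]
tcp_rot: [-0.002, 0.989, -0.15, -0.004]
wrist_force: [0.0, 1.2, -3.0]
opening: 39.4
```

```bash
python3 g.py 532.5 -238.5 63 -0.295
```

```text
t 5.25 pos [ 532.6 -237.5   62.9] yaw -0.301 tilt 0.009 open 39.4 F [ 0.   1.2 -3. ]
shift cm (tool axes now) [ 0.02  0.1  -0.01]
turn units [-0.03  0.09 -0.06] shift in final axes [ 0.02  0.1  -0.01]
```

Gripped at about 40 mm. Now turn it counterclockwise by about 29°.

Call:
{"op": "send_rows", "data": {"targets": [0,0,0,0,0,-0.8,0.3,0,0,0,0,0,-0.8,0.3,0,0,0,0,0,-0.8,0.3,0,0,0,0,0,-0.8,0.3,0,0,0,0,0,-0.8,0.3,0,0,0,0,0,-0.8,0.3,0,0,0,0,0,0,0.3]}}

```text
time: 5.83
tool_pos: [532.6, -239.0, 62.9]
tcp_rot: [-0.002, 0.994, 0.112, -0.003]
wrist_force: [-1.0, 0.7, -2.8]
opening: 39.5
```

```bash
python3 g.py 532.5 -238.5 63 0.205; python3 -c "
from h import *
print(sense()['wrist_torque'])"
```

```text
t 5.83 pos [ 532.6 -239.    62.9] yaw 0.224 tilt 0.008 open 39.5 F [-1.   0.7 -2.8]
shift cm (tool axes now) [ 0.01 -0.05 -0.01]
turn units [-0.04  0.06  0.18] shift in final axes [ 0.   -0.05 -0.01]
[ 0.09480311 -0.01172631  0.02233262]
```

Call:
{"op": "send_rows", "data": {"targets": [0,0,0,0,0,0,0.75,0,0,0,0,0,0,0.75,0,0,0,0,0,0,0.75,0,0,-1.5,0,0,0,0.75,0,0,-2.5,0,0,0,0.75,0,0,-3,0,0,0,0.75,0,0,-2,0,0,0,0.5,0,0,0,0,0,0,0.2,0,0,0,0,0,0,0]}}

```text
time: 6.58
tool_pos: [533.6, -240.3, 159.4]
tcp_rot: [-0.0, 0.995, 0.104, -0.002]
wrist_force: [0.1, -1.1, -0.8]
opening: 28.5
```

```bash
python3 g.py 470 -145.5 155 -0.042
```

```text
t 6.58 pos [ 533.6 -240.3  159.4] yaw 0.208 tilt 0.003 open 28.5 F [ 0.1 -1.1 -0.8]
shift cm (tool axes now) [ -4.26 -10.59   0.46]
turn units [-0.    0.03  2.39] shift in final axes [-6.76 -9.2   0.44]
```

Call:
{"op": "send_rows", "data": {"targets": [0,0,0,0,0,0.8,0,0,0,0,0,0,0.8,0,0,0,0,0,0,0.8,0,-2.2,-3,0,0,0,0,0,-2.2,-3,0,0,0,0,0,-2,-2.5,0,0,0,0,0,0,0,0,0,0,0,0,0,0,0,0,0,0,0]}}

```text
time: 7.25
tool_pos: [469.8, -148.8, 145.8]
tcp_rot: [-0.002, 0.999, -0.032, -0.009]
wrist_force: [0.1, 0.9, 0.4]
opening: -0.3
```

```bash
python3 g.py 470 -145.5 112 -0.042;  python3 - <<'E'
from h import *
s=grab('scene','s3');a=s['frame'][75:225,120:270]
p=sense()['tool_pos'];q=(proj(s,[p,p+[0,0,19],p+[0,0,73]])-[120,75])*4
i=cv2.cvtColor(cv2.convertScaleAbs(cv2.resize(a,None,fx=4,fy=4,interpolation=cv2.INTER_CUBIC),alpha=1.8,beta=20),cv2.COLOR_RGB2BGR)
for u in q: cv2.circle(i,tuple(int(x) for x in u),2,(0,0,255),-1)
cv2.imwrite('pics/c4.png',i); print(q)
E
```

```text
t 7.25 pos [ 469.8 -148.8  145.8] yaw -0.065 tilt 0.019 open -0.3 F [0.1 0.9 0.4]
shift cm (tool axes now) [ 0.06 -0.32  3.38]
turn units [-0.04  0.17 -0.22] shift in final axes [ 0.01 -0.33  3.38]
[[335.51527891 310.22580026]
 [333.19880267 283.28448341]
 [326.43825831 203.51921318]]
```

View pics/c4.png

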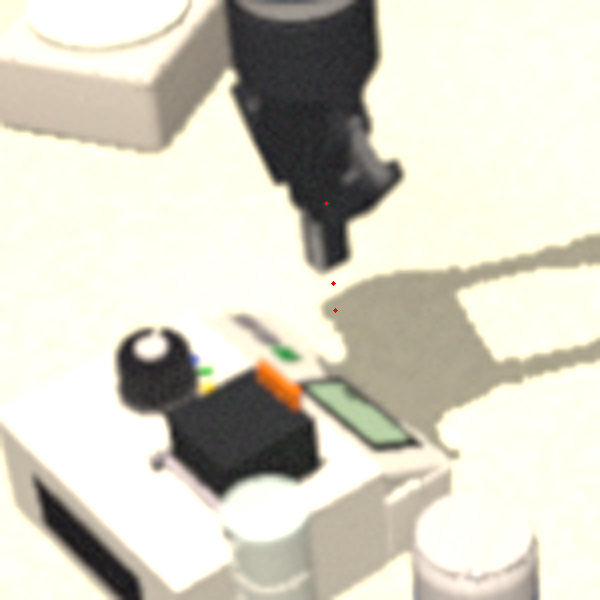

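The tips appear at (325,266), even farther from the projected reading at (335,310). I'll check with both cameras at rest.

```bash
python3 - <<'E'
from h import *
p=sense()['tool_pos'];print(p, sense()['joints'].round(3))
out=[]
for n,x0,y0 in(('scene',140,80),('top',290,70)):
    s=grab(n,n+'4');p=sense()['tool_pos'];a=s['frame'][y0:y0+120,x0:x0+120]
    q=(proj(s,[p,p+[0,0,19],p+[0,0,73]])-[x0,y0]+.5)*5
    i=cv2.cvtColor(cv2.convertScaleAbs(cv2.resize(a,(600,600),interpolation=cv2.INTER_CUBIC),alpha=2,beta=30),cv2.COLOR_RGB2BGR)[:,:]
    for u in q: cv2.circle(i,tuple(int(x) for x in u),2,(0,0,255),-1)
    cv2.imwrite(f'pics/c5{n}.png',i); print(n,q.round(0),p)
E
```

```text
[ 469.84841882 -148.84967296  145.78590384] [-3.750e-01 -1.830e-01  1.586e+00 -1.000e-03  1.758e+00  1.261e+00]
scene [[320. 364.]
 [317. 331.]
 [308. 231.]] [ 470.35393323 -149.57414299  146.15353194]
top [[380. 521.]
 [388. 514.]
 [412. 491.]] [ 470.73000651 -150.05666093  146.48568131]
```

View pics/c5scene.png

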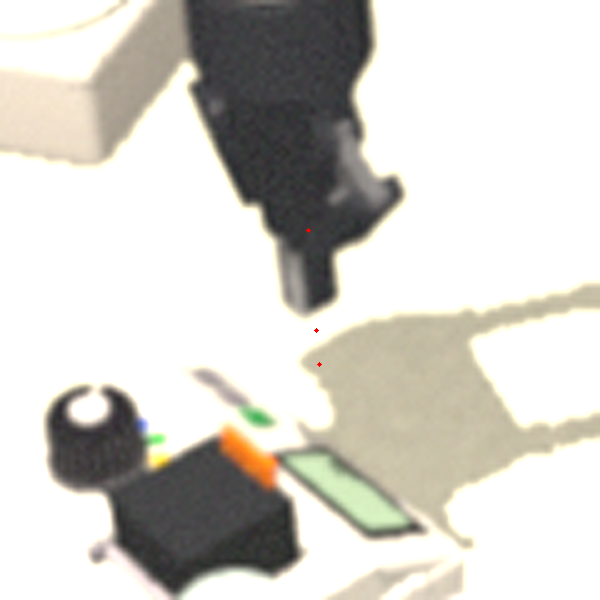

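View pics/c5top.png

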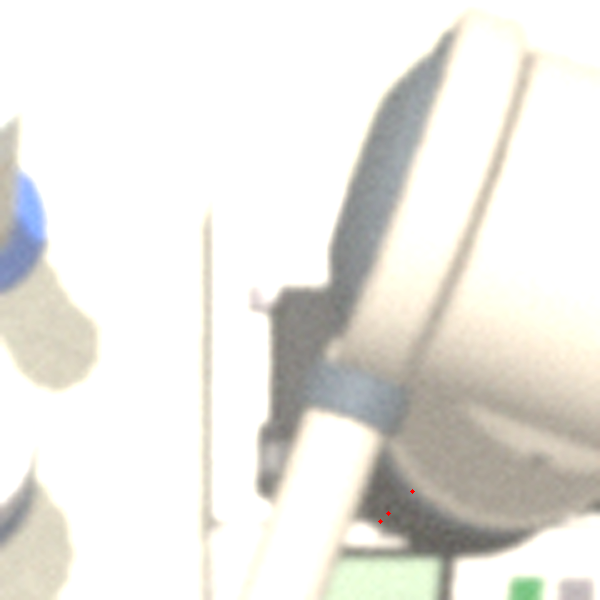

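Both views agree with the tips being about 29 mm above the reported point with the xy about right (within ~3 mm). That also explains the empty first grip and the successful second. To bring the tips to about 120 mm at the fin, I need a reading of about 91.

Call:
{"op": "send_rows", "data": {"targets": [0,-0.4,1.5,0,0.17,-0.22,0,0,0,2,0,0,0,0,0,0,1.5,0,0,0,0,0,0,0.3,0,0,0,0,0,0,0,0,0,0,0]}}

```text
time: 7.82
tool_pos: [473.9, -150.3, 92.5]
tcp_rot: [-0.001, 1.0, -0.024, 0.002]
wrist_force: [-1.2, -0.6, -0.2]
opening: 0.2
```

```bash
python3 g.py 490 -146 91 -0.042;  python3 - <<'E'
from h import *
s=grab('scene','s6');a=s['frame'][100:220,140:260]
p=sense()['tool_pos']
q=(proj(s,[p,p+[0,0,29]])-[140,100]+.5)*5
i=cv2.cvtColor(cv2.convertScaleAbs(cv2.resize(a,(600,600),interpolation=cv2.INTER_CUBIC),alpha=1.7,beta=20),cv2.COLOR_RGB2BGR)
for u in q: cv2.circle(i,tuple(int(x) for x in u),2,(0,0,255),-1)
cv2.imwrite('pics/c6.png',i); print(q)
E
```

```text
t 7.82 pos [ 473.9 -150.3   92.5] yaw -0.047 tilt 0.005 open 0.2 F [-1.2 -0.6 -0.2]
shift cm (tool axes now) [ 1.59 -0.51  0.15]
turn units [-0.02 -0.04 -0.05] shift in final axes [ 1.59 -0.5   0.15]
[[320.82591672 358.28698802]
 [316.41029616 309.56209847]]
```

View pics/c6.png

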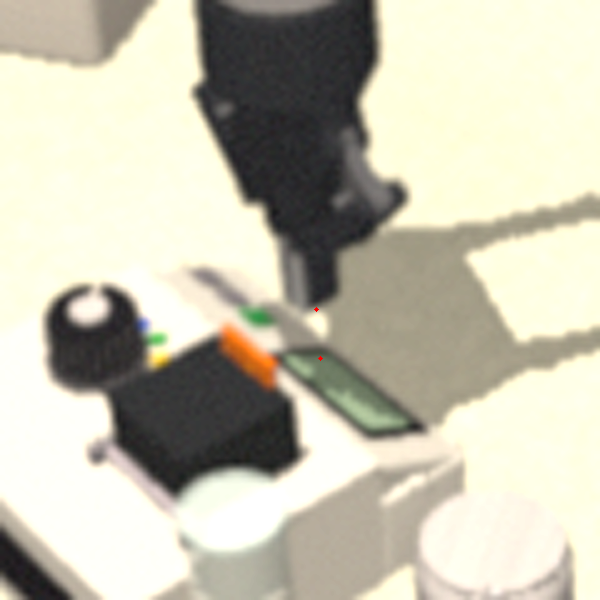

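Call:
{"op": "send_rows", "data": {"targets": [0.8,-0.5,0.1,0,0,0,0,0.8,0,0,0,0,0,0,0.7,0,0,0,0,0,0,0.7,0,0,0,0,0,0,0,0,0,0,0,0,0]}}

```text
time: 8.28
tool_pos: [509.8, -147.9, 95.9]
tcp_rot: [-0.0, 1.0, -0.024, 0.005]
wrist_force: [-0.6, -0.3, -1.1]
opening: 0.1
```

```bash
python3 g.py 560 -147 91 -0.042
```

```text
t 8.28 pos [ 509.8 -147.9   95.9] yaw -0.049 tilt 0.010 open 0.1 F [-0.6 -0.3 -1.1]
shift cm (tool axes now) [ 5.01 -0.34  0.54]
turn units [-0.   -0.09 -0.06] shift in final axes [ 5.02 -0.31  0.49]
```

```bash
cat > look.py <<'E'
from h import *
import sys
fn,x0,y0=sys.argv[1],int(sys.argv[2]),int(sys.argv[3]); cam=sys.argv[4] if len(sys.argv)>4 else 'scene'
s=grab(cam,fn);a=s['frame'][y0:y0+120,x0:x0+120]
p=sense()['tool_pos']
q=(proj(s,[p,p+[0,0,29]])-[x0,y0]+.5)*5
i=cv2.cvtColor(cv2.convertScaleAbs(cv2.resize(a,(600,600),interpolation=cv2.INTER_CUBIC),alpha=1.8,beta=25),cv2.COLOR_RGB2BGR)
for u in q: cv2.circle(i,tuple(int(x) for x in u),2,(0,0,255),-1)
cv2.imwrite(f'pics/{fn}z.png',i); print(p.round(1),q.round(0))
E
python3 look.py s7 130 100
```

```text
[ 509.3 -147.9   95.9] [[313. 392.]
 [307. 343.]]
```

View pics/s7z.png

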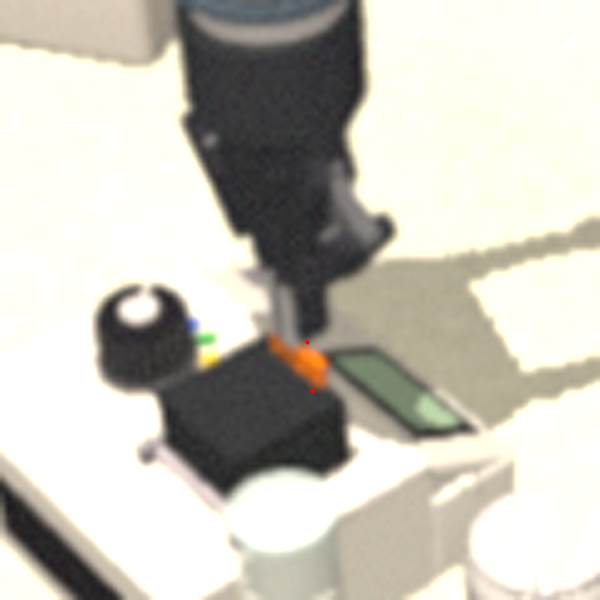

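The fingertips at (297,340) just overlap the top edge of the orange fin at (298,360), so they are slightly above it. I'll back off, drop about 14 mm, and push again.

Call:
{"op": "send_rows", "data": {"targets": [-1.5,0,0,0,0,0,0,-1.5,0,0,0,0,0,0,0,0,0.7,0,0,0,0,0,0,0.7,0,0,0,0,0,0,0,0,0,0,0]}}

```text
time: 8.75
tool_pos: [480.4, -146.5, 81.3]
tcp_rot: [0.0, 1.0, -0.024, 0.006]
wrist_force: [-0.2, 0.7, -0.1]
opening: -0.1
```

```bash
python3 g.py 560 -147 82 -0.042
```

```text
t 8.75 pos [ 480.4 -146.5   81.3] yaw -0.048 tilt 0.011 open -0.1 F [-0.2  0.7 -0.1]
shift cm (tool axes now) [ 7.96 -0.33  0.01]
turn units [ 0.   -0.11 -0.05] shift in final axes [ 7.96 -0.28 -0.07]
```

Call:
{"op": "send_rows", "data": {"targets": [1,0,0,0,0,0,0,1,0,0.1,0,0,0,0,1,0,0.1,0,0,0,0,0.8,0,0,0,0,0,0]}}

```text
time: 9.08
tool_pos: [500.9, -147.5, 82.6]
tcp_rot: [-0.001, 1.0, -0.026, -0.017]
wrist_force: [-37.2, 6.3, 27.6]
opening: 0.3
```

Call:
{"op": "send_rows", "data": {"targets": [0.8,0,0.1,0,0,0,0,0.8,0,0,0,0,0,0,0,0,0,0,0,0,0]}}

```text
time: 9.33
tool_pos: [501.0, -147.3, 88.0]
tcp_rot: [-0.002, 0.999, -0.027, -0.036]
wrist_force: [-1.5, -0.0, -0.8]
opening: 0.0
```

```bash
python3 g.py 560 -147 82 -0.042; python3 look.py s8 130 100
```

```text
t 9.33 pos [ 501.  -147.3   88. ] yaw -0.054 tilt 0.072 open 0.0 F [-1.5 -0.  -0.8]
shift cm (tool axes now) [ 5.91 -0.35  0.18]
turn units [-0.02  0.69 -0.12] shift in final axes [ 5.89 -0.28  0.6 ]
[ 500.9 -147.4   87.9] [[330. 397.]
 [324. 348.]]
```

View pics/s8z.png

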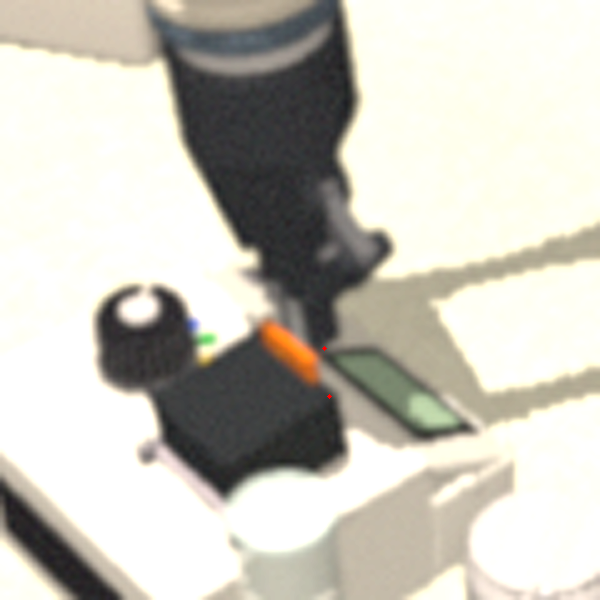

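The fingers met the fin, but a horizontal push jammed on friction: −37 N back and +27 N up are consistent with exactly 0.13 N m at the hinge. I'll back off, re-level, and then follow the fin's arc (back and up).

Call:
{"op": "send_rows", "data": {"targets": [-1,0,0,0,0.69,0,0,0,0,0.3,0,0,0,0,0,0,0,0,0,0,0]}}

```text
time: 9.63
tool_pos: [489.0, -146.0, 80.2]
tcp_rot: [-0.003, 1.0, -0.027, -0.004]
wrist_force: [0.5, 0.1, -0.2]
opening: -0.3
```

```bash
python3 g.py 498 -146 82 -0.042; python3 look.py s9 130 100
```

```text
t 9.63 pos [ 489.  -146.    80.2] yaw -0.054 tilt 0.010 open -0.3 F [ 0.5  0.1 -0.2]
shift cm (tool axes now) [ 0.89 -0.05 -0.19]
turn units [-0.05  0.08 -0.12] shift in final axes [ 0.9  -0.04 -0.18]
[ 489.3 -146.1   80.7] [[353. 398.]
 [348. 350.]]
```

View pics/s9z.png

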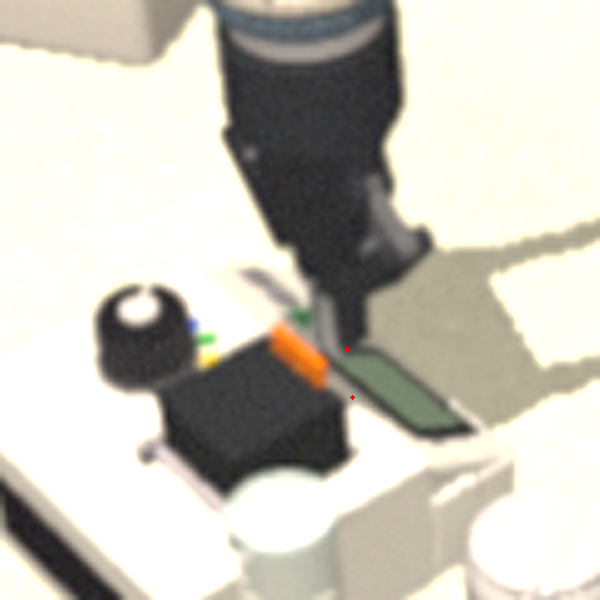

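Call:
{"op": "send_rows", "data": {"targets": [0,0,-0.8,0,0.08,-0.1,0,0.5,0,0.1,0,0,0,0,0.5,0,0,0,0,0,0,0.5,0,-0.5,0,0,0,0,0.5,0,-0.5,0,0,0,0,0.5,0,-0.4,0,0,0,0,0.5,0,-0.4,0,0,0,0,0.6,0,-0.3,0,0,0,0,0.6,0,-0.3,0,0,0,0]}}

```text
time: 10.43
tool_pos: [535.7, -148.3, 115.7]
tcp_rot: [-0.002, 1.0, -0.021, -0.003]
wrist_force: [-0.9, -0.6, -0.2]
opening: 0.1
```

```bash
python3 g.py 560 -147 110 -0.042; python3 look.py s10 130 100
```

```text
t 10.43 pos [ 535.7 -148.3  115.7] yaw -0.042 tilt 0.008 open 0.1 F [-0.9 -0.6 -0.2]
shift cm (tool axes now) [ 2.43 -0.23  0.55]
turn units [-0.05  0.06  0.  ] shift in final axes [ 2.42 -0.23  0.57]
[ 536.8 -148.4  116.3] [[259. 386.]
 [253. 336.]]
```

View pics/s10z.png

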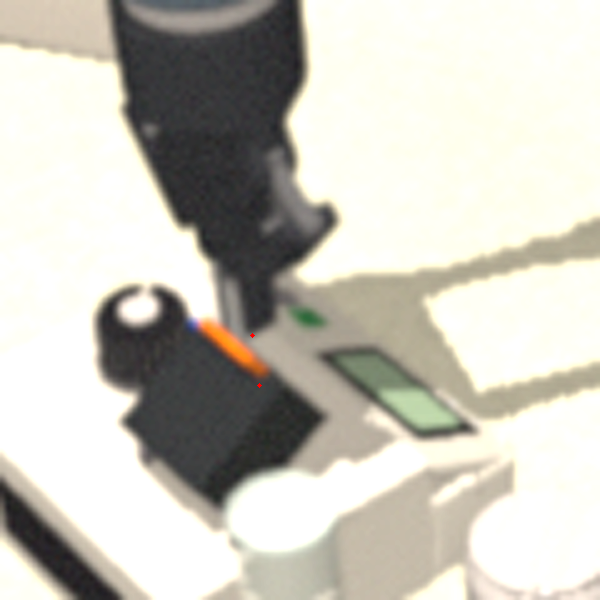

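The hood is tipped about 35° with the fin at (235,345), and the arc push is working. I'll continue.

Call:
{"op": "send_rows", "data": {"targets": [0.7,0,-0.1,0,0,0,0,0.7,0,-0.1,0,0,0,0,0.7,0,0,0,0,0,0,0.7,0,0,0,0,0,0,0.7,0,0,0,0,0,0,0,0,0,0,0,0,0]}}

```text
time: 10.98
tool_pos: [577.7, -150.2, 119.4]
tcp_rot: [-0.002, 1.0, -0.021, 0.0]
wrist_force: [0.5, -0.5, 0.6]
opening: -0.2
```

```bash
python3 g.py 560 -147 110 -0.042; python3 look.py s11 130 100
```

```text
t 10.98 pos [ 577.7 -150.2  119.4] yaw -0.041 tilt 0.004 open -0.2 F [ 0.5 -0.5  0.6]
shift cm (tool axes now) [-1.79 -0.24  0.94]
turn units [-0.04 -0.    0.01] shift in final axes [-1.79 -0.24  0.94]
[ 577.1 -150.1  119.2] [[182. 423.]
 [174. 372.]]
```

View pics/s11z.png

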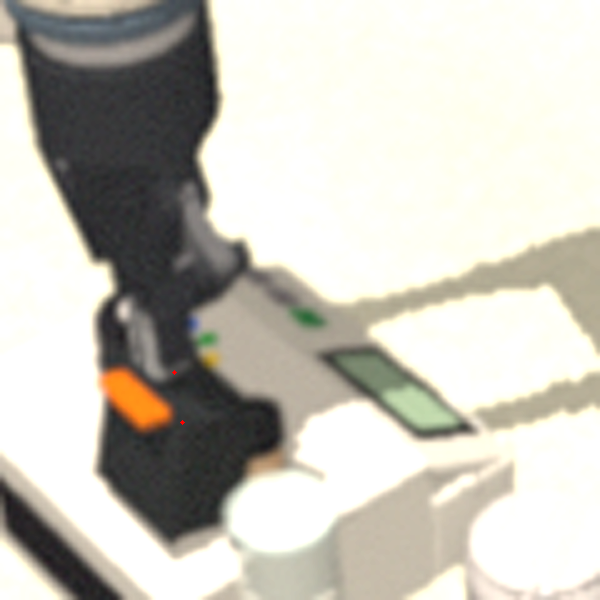

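The hood is fully open, with the fin lying back at (135,400), and the black cap of the vial shows at (262,420). Now I'll move over the vial.

Call:
{"op": "send_rows", "data": {"targets": [-2,0,0,0,0,0,0,-2,-0.2,-0.6,0,0,0,0.6,0,0,-0.6,0,0,0,0.6,0,0,0,0,0,0,0.6,0,0,0,0,0,0,0.6,0,0,0,0,0,0,0.6]}}

```text
time: 11.53
tool_pos: [535.7, -146.3, 128.4]
tcp_rot: [-0.003, 1.0, -0.021, -0.003]
wrist_force: [0.3, 0.5, -1.0]
opening: 51.0
```

```bash
python3 g.py 537 -145.5 58 -0.042; python3 look.py s12 130 100;python3 look.py t12 320 95 top
```

```text
t 11.53 pos [ 535.7 -146.3  128.4] yaw -0.041 tilt 0.007 open 51.0 F [ 0.3  0.5 -1. ]
shift cm (tool axes now) [ 0.16 -0.05  7.04]
turn units [-0.05  0.05  0.01] shift in final axes [ 0.13 -0.09  7.04]
[ 535.7 -146.3  128.3] [[261. 366.]
 [255. 315.]]
[ 535.6 -146.3  128.1] [[206. 238.]
 [217. 223.]]
```

View pics/s12z.png

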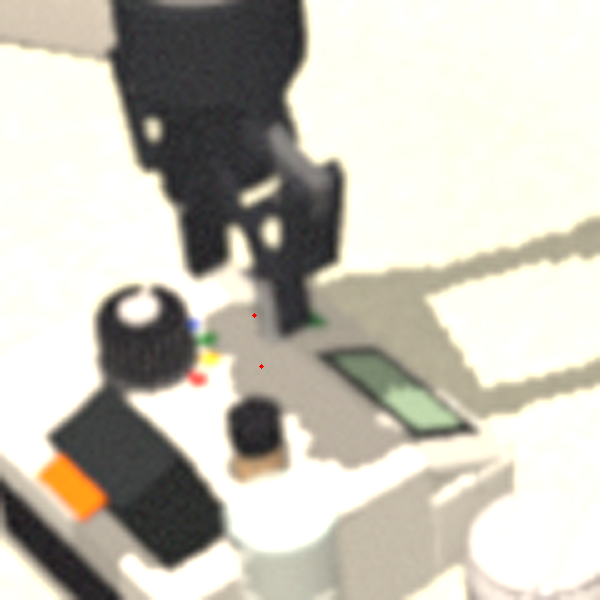

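View pics/t12z.png

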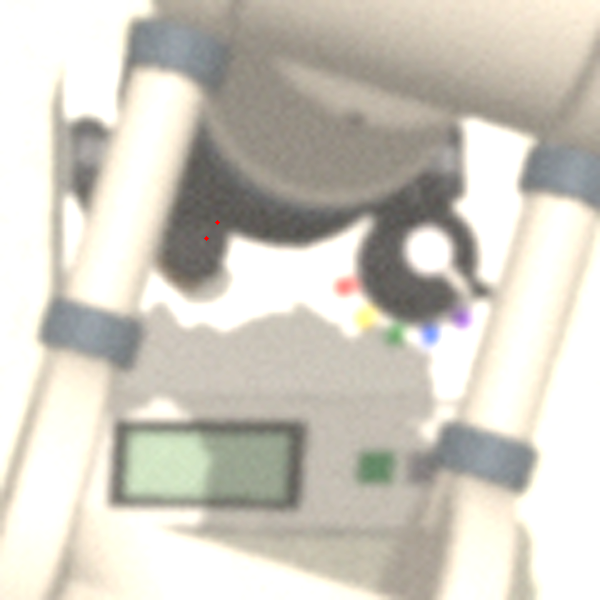

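The collar line now points at the violet dot, (465,300) in the top view. The cap top is at scene crop (256,412). I'll verify the vial position.

```bash
python3 - <<'E'
from h import *
s=load('s12')
print(onz(s,(130+256/5-.5,100+412/5-.5),105))
u=(proj(s,[[538.3,-146.7,105],[538.3,-146.7,75]])-[130,100]+.5)*5; print(u)
# midpoint of finger tips: intersect with xy near reading
o,d=ray(s,(130+246/5-.5,100+301/5-.5))
for z in(155,160,165,170): print(z,(o+d*(z-o[2])/d[2]).round(1))
E
```

```text
[ 541.43942688 -146.53784022  105.        ]
[[261.40650348 408.46572343]
 [267.95871233 458.06224916]]
155 [ 531.1 -158.9  155. ]
160 [ 534.4 -153.8  160. ]
165 [ 537.7 -148.8  165. ]
170 [ 541.  -143.7  170. ]
```

Call:
{"op": "send_rows", "data": {"targets": [0.3,-0.1,1.5,0,0.05,0,0.6,0,0,1.8,0,0,0,0.6,0,0,1.8,0,0,0,0.6,0,0,1.2,0,0,0,0.6,0,0,0,0,0,0,0.6]}}

```text
time: 12.05
tool_pos: [541.0, -145.4, 63.1]
tcp_rot: [-0.002, 1.0, -0.02, 0.001]
wrist_force: [-0.6, 0.5, -0.5]
opening: 51.0
```

```bash
python3 g.py 539 -145.5 59 -0.042; python3 look.py s13 130 100
```

```text
t 12.05 pos [ 541.  -145.4   63.1] yaw -0.041 tilt 0.005 open 51.0 F [-0.6  0.5 -0.5]
shift cm (tool axes now) [-0.2   0.02  0.41]
turn units [-0.04 -0.02  0.01] shift in final axes [-0.2   0.01  0.41]
[ 541.4 -145.6   64.2] [[266. 480.]
 [260. 433.]]
```

View pics/s13z.png

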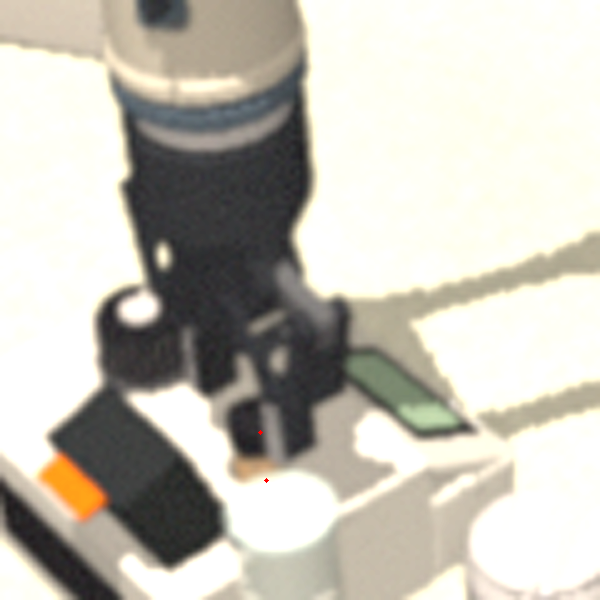

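The cap at (247,420) lies between the fingertips at (210,390) and (290,455). Closing.

Call:
{"op": "send_rows", "data": {"targets": [-0.1,0,0.5,0,0,0,0.6,0,0,0.1,0,0,0,0.6,0,0,0,0,0,0,0.1,0,0,0,0,0,0,0.1,0,0,0,0,0,0,0.1,0,0,0,0,0,0,0.1,0,0,0,0,0,0,0.1,0,0,0,0,0,0,0.1], "squeeze": 30}}

```text
time: 12.77
tool_pos: [542.9, -146.4, 62.9]
tcp_rot: [-0.001, 1.0, -0.02, 0.005]
wrist_force: [0.3, -0.3, -1.2]
opening: 24.4
```

```bash
python3 g.py 539 -145.5 160 -0.042
```

```text
t 12.77 pos [ 542.9 -146.4   62.9] yaw -0.041 tilt 0.010 open 24.4 F [ 0.3 -0.3 -1.2]
shift cm (tool axes now) [-0.29 -0.09 -9.72]
turn units [-0.02 -0.09  0.01] shift in final axes [-0.39 -0.07 -9.71]
```

Gripped (24.4 mm). Lifting straight up.

Call:
{"op": "send_rows", "data": {"targets": [0,0,-0.8,0,-0.09,0,0.1,0,0,-1,0,0,0,0.1,0,0,-1.2,0,0,0,0.1,0,0,-1.2,0,0,0,0.1,0,0,-1.2,0,0,0,0.1,0,0,-1.5,0,0,0,0.1,0,0,-1.8,0,0,0,0.1,0,0,-1.8,0,0,0,0.1,0,0,-1.5,0,0,0,0.1,0,0,0,0,0,0,0.1]}}

```text
time: 13.6
tool_pos: [543.3, -146.8, 199.2]
tcp_rot: [-0.0, 1.0, -0.02, 0.003]
wrist_force: [0.0, 0.1, 0.7]
opening: 24.0
```

```bash
python3 g.py 477 234 200 -0.07; python3 look.py s14 130 70
```

```text
t 13.60 pos [ 543.3 -146.8  199.2] yaw -0.041 tilt 0.006 open 24.0 F [0.  0.1 0.7]
shift cm (tool axes now) [ -8.18 -37.78  -0.11]
turn units [-0.   -0.06  0.28] shift in final axes [ -9.28 -37.52  -0.08]
[ 543.2 -146.8  197.9] [[231. 399.]
 [223. 343.]]
```

View pics/s14z.png

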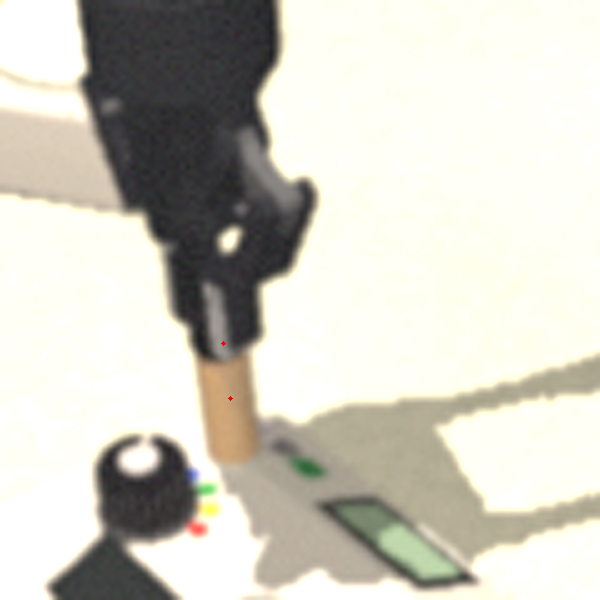

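The vial hangs upright in the gripper (bottom at (235,460)). Carrying it over to the tray, with the bottom at about 165 mm to clear the can.

Call:
{"op": "send_rows", "data": {"targets": [-0.8,-1.2,0,0,0,0,0.1,-1.6,-2.4,0,0,0,0,0.1,-1.6,-3,0,0,0,0,0.1,-1.6,-3,0,0,0,0,0.1,-1.2,-3,0,0,0,0,0.1,-0.6,-3,0,0,0,0,0.1,0,-3,0,0,0,0,0.1,0,-3,0,0,0,0,0.1]}}

```text
time: 14.32
tool_pos: [473.4, 74.3, 191.2]
tcp_rot: [0.0, 1.0, -0.026, -0.001]
wrist_force: [1.3, 0.3, -0.9]
opening: 24.4
```

```bash
python3 g.py 477 234 200 -0.07
```

```text
t 14.32 pos [473.4  74.3 191.2] yaw -0.052 tilt 0.002 open 24.4 F [ 1.3  0.3 -0.9]
shift cm (tool axes now) [ -0.48 -15.96  -0.9 ]
turn units [0.01 0.02 0.17] shift in final axes [ -0.76 -15.95  -0.88]
```

Call:
{"op": "send_rows", "data": {"targets": [0,-3,0,0,0,0.17,0.1,-0.1,-3,0,0,0,0,0.1,0,-3,0,0,0,0,0.1,0,-2.5,0,0,0,0,0.1,0,-1.5,0,0,0,0,0.1,0,-0.7,0,0,0,0,0.1,0,0,0,0,0,0,0.1,0,0,0,0,0,0,0.1]}}

```text
time: 14.98
tool_pos: [476.5, 222.8, 183.4]
tcp_rot: [0.002, 0.999, -0.032, -0.006]
wrist_force: [0.1, -1.0, 0.2]
opening: 24.2
```

```bash
python3 g.py 477 234 60 -0.07; python3 look.py s15 240 180
```

```text
t 14.98 pos [476.5 222.8 183.4] yaw -0.063 tilt 0.012 open 24.2 F [ 0.1 -1.   0.2]
shift cm (tool axes now) [ 0.11 -1.17 12.34]
turn units [0.03 0.11 0.07] shift in final axes [-0.03 -1.12 12.34]
[476.6 222.5 183.4] [[463. 267.]
 [471. 212.]]
```

View pics/s15z.png

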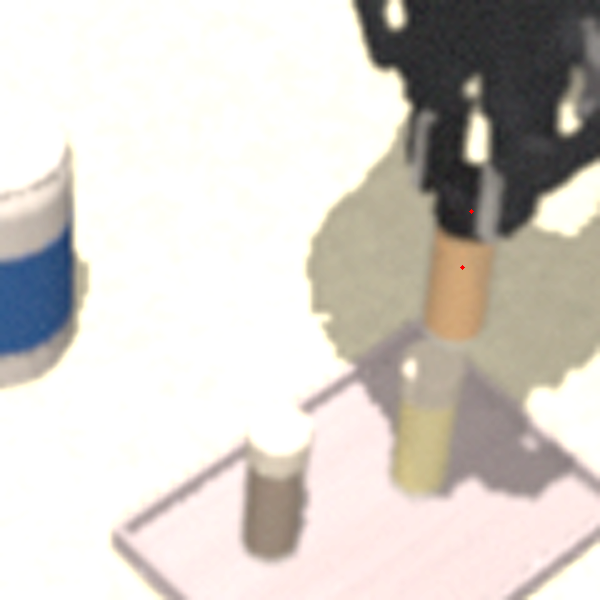

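```bash
python3 - <<'E'
from h import *
s=load('s15')
for z in(145,150,155): print(z,onz(s,(240+457/5-.5,180+331/5-.5),z).round(1))
# check pale/dark bottoms on tray floor z=4
print(onz(s,(240+271/5-.5,180+547/5-.5),4).round(1),onz(s,(240+419/5-.5,180+482/5-.5),4).round(1))
E
```

```text
145 [473.2 221.8 145. ]
150 [476.9 224.3 150. ]
155 [480.5 226.8 155. ]
[514.6 175.4   4. ] [445.9 195.8   4. ]
```

The vial bottom computes to (477,224,150), which agrees with the reading. Descending beside the others at about (477,234).

Call:
{"op": "send_rows", "data": {"targets": [0.1,-1.1,0.5,0.03,0.1,0.07,0.1,0,0,2,0,0,0,0.1,0,0,2,0,0,0,0.1,0,0,2,0,0,0,0.1,0,0,1.8,0,0,0,0.1,0,0,1.2,0,0,0,0.1,0,0,0.5,0,0,0,0.1,0,0,0,0,0,0,0.1]}}

```text
time: 15.7
tool_pos: [481.2, 224.1, 81.8]
tcp_rot: [0.0, 0.999, -0.042, 0.003]
wrist_force: [-1.0, -0.3, -0.7]
opening: 24.3
```

```bash
python3 g.py 477 234 38 -0.07; python3 look.py s16 240 180
```

```text
t 15.70 pos [481.2 224.1  81.8] yaw -0.084 tilt 0.005 open 24.3 F [-1.  -0.3 -0.7]
shift cm (tool axes now) [-0.53 -0.96  4.38]
turn units [ 0.01 -0.05 -0.14] shift in final axes [-0.49 -0.96  4.38]
[481.5 224.1  82.5] [[431. 451.]
 [439. 404.]]
```

View pics/s16z.png

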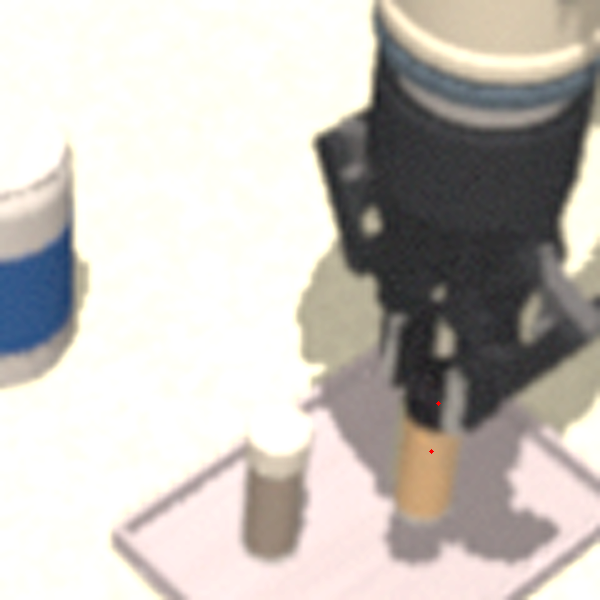

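Call:
{"op": "send_rows", "data": {"targets": [-0.4,-1,0,0,0,-0.14,0.1,0,0,0,0,0,0,0.1,0,0,1,0,0,0,0.1,0,0,1,0,0,0,0.1,0,0,1,0,0,0,0.1,0,0,0.5,0,0,0,0.1,0,0,0,0,0,0,0.1]}}

```text
time: 16.33
tool_pos: [480.9, 236.8, 49.3]
tcp_rot: [-0.001, 0.999, -0.034, 0.007]
wrist_force: [0.1, -0.7, -1.3]
opening: 24.1
```

```bash
python3 g.py 477 234 37 -0.07; python3 look.py s17 240 180
```

```text
t 16.33 pos [480.9 236.8  49.3] yaw -0.068 tilt 0.014 open 24.1 F [ 0.1 -0.7 -1.3]
shift cm (tool axes now) [-0.39  0.31  1.22]
turn units [-0.03 -0.13  0.02] shift in final axes [-0.37  0.3   1.23]
[480.9 236.7  49.5] [[449. 520.]
 [456. 475.]]
```

View pics/s17z.png

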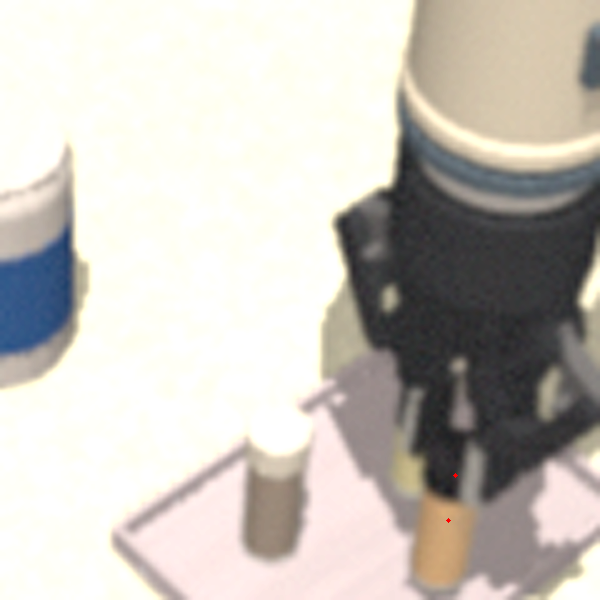

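Call:
{"op": "send_rows", "data": {"targets": [-0.2,0,0.3,0,-0.13,0,0.1,0,0,0.3,0,0,0,0.1,0,0,0.3,0,0,0,0.1,0,0,0,0,0,0,0.1]}}

```text
time: 16.72
tool_pos: [479.0, 236.8, 39.9]
tcp_rot: [-0.002, 0.999, -0.034, -0.001]
wrist_force: [-0.4, -0.4, -1.2]
opening: 24.4
```

```bash
python3 g.py 477 234 37 -0.07
```

```text
t 16.72 pos [479.  236.8  39.9] yaw -0.068 tilt 0.004 open 24.4 F [-0.4 -0.4 -1.2]
shift cm (tool axes now) [-0.18  0.3   0.29]
turn units [-0.03  0.01  0.02] shift in final axes [-0.18  0.3   0.29]
```

Call:
{"op": "send_rows", "data": {"targets": [0,0,0.2,0,0,0,0.1,0,0,0.1,0,0,0,0.1,0,0,0,0,0,0,0.1]}}

```text
time: 16.97
tool_pos: [479.3, 236.8, 36.9]
tcp_rot: [-0.002, 0.999, -0.034, -0.0]
wrist_force: [0.6, -1.3, -0.2]
opening: 24.2
```

```bash
python3 g.py 477 234 37 -0.07
```

```text
t 16.97 pos [479.3 236.8  36.9] yaw -0.068 tilt 0.004 open 24.2 F [ 0.6 -1.3 -0.2]
shift cm (tool axes now) [-0.21  0.3  -0.01]
turn units [-0.04  0.01  0.02] shift in final axes [-0.21  0.3  -0.01]
```

Call:
{"op": "send_rows", "data": {"targets": [0,0,0.15,0,0,0,0.1,0,0,0.15,0,0,0,0.1,0,0,0,0,0,0,0.1]}}

```text
time: 17.22
tool_pos: [480.1, 237.1, 35.2]
tcp_rot: [-0.002, 0.999, -0.034, 0.001]
wrist_force: [0.2, -0.7, -0.4]
opening: 24.4
```

```bash
python3 g.py 477 234 37 -0.07; python3 look.py s18 240 190
```

```text
t 17.22 pos [480.1 237.1  35.2] yaw -0.068 tilt 0.005 open 24.4 F [ 0.2 -0.7 -0.4]
shift cm (tool axes now) [-0.28  0.33 -0.18]
turn units [-0.04 -0.01  0.02] shift in final axes [-0.28  0.33 -0.18]
[480.  237.1  35.2] [[447. 491.]
 [455. 447.]]
```

View pics/s18z.png

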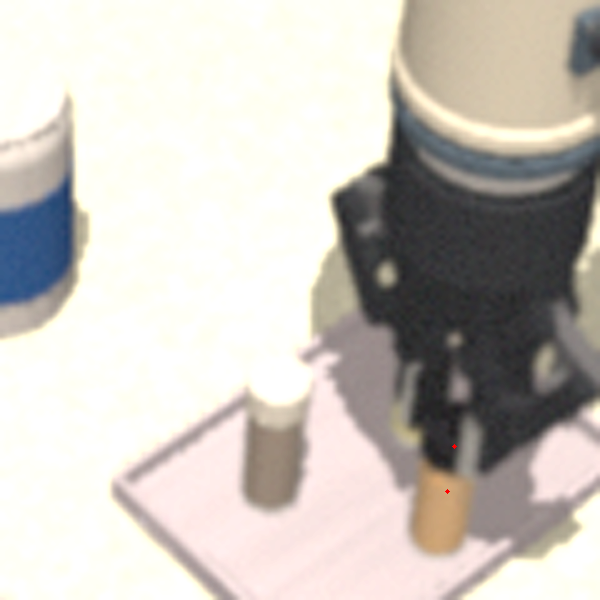

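```bash
python3 - <<'E'
from h import *
s=load('s18')
for z in(0,4,8,12): print(z,onz(s,(240+440/5-.5,190+543/5-.5),z).round(1))
print('dark',onz(s,(240+270/5-.5,190+497/5-.5),4).round(1))
E
```

```text
0 [479.9 237.8   0. ]
4 [482.3 239.4   4. ]
8 [484.7 240.9   8. ]
12 [487.1 242.5  12. ]
dark [514.9 175.2   4. ]
```

Call:
{"op": "send_rows", "data": {"targets": [0,0,0.15,0,0,0,0.1,0,0,0.15,0,0,0,0.1,0,0,0,0,0,0,0.1]}}

```text
time: 17.52
tool_pos: [481.7, 237.4, 35.5]
tcp_rot: [-0.003, 0.999, -0.034, 0.003]
wrist_force: [0.3, -0.5, -1.3]
opening: 24.2
```

```bash
python3 g.py 477 234 37 -0.07
```

```text
t 17.52 pos [481.7 237.4  35.5] yaw -0.068 tilt 0.009 open 24.2 F [ 0.3 -0.5 -1.3]
shift cm (tool axes now) [-0.44  0.37 -0.15]
turn units [-0.06 -0.06  0.02] shift in final axes [-0.44  0.37 -0.15]
```

z no longer descends, so the vial is standing on the floor at about (481,238). Releasing.

Call:
{"op": "send_rows", "data": {"targets": [0,0,0,0,0,0,0.35,0,0,0,0,0,0,0.4,0,0,0,0,0,0,0.45,0,0,0,0,0,0,0.45,0,0,0,0,0,0,0.45]}}

```text
time: 17.93
tool_pos: [481.4, 237.4, 34.8]
tcp_rot: [-0.003, 0.999, -0.034, 0.003]
wrist_force: [-0.1, 0.1, 0.3]
opening: 38.3
```

```bash
python3 g.py 477 234 150 -0.07; python3 look.py s19 240 190
```

```text
t 17.93 pos [481.4 237.4  34.8] yaw -0.068 tilt 0.008 open 38.3 F [-0.1  0.1  0.3]
shift cm (tool axes now) [ -0.35   0.3  -11.53]
turn units [-0.06 -0.05  0.02] shift in final axes [ -0.41   0.37 -11.52]
[481.3 237.4  34.7] [[445. 494.]
 [453. 450.]]
```

View pics/s19z.png

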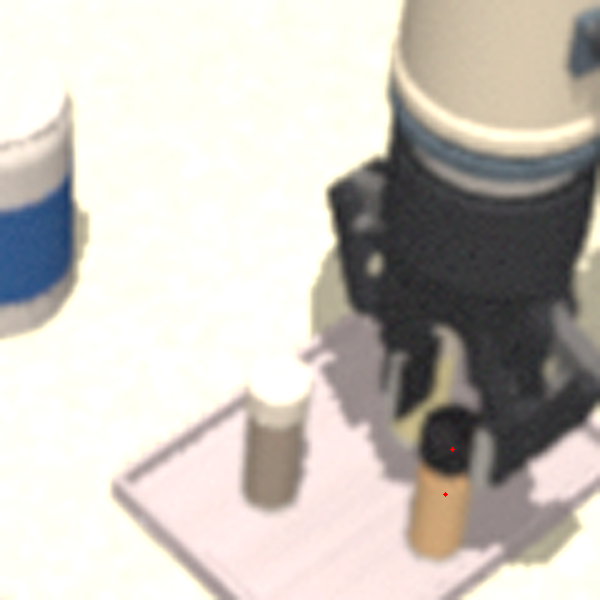

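The vial stands free and upright in the tray (cap at (448,440)). Going straight up.

Call:
{"op": "send_rows", "data": {"targets": [0,0,-0.6,0,0,0,0.45,0,0,-1.5,0,0,0,0.45,0,0,-2.5,0,0,0,0.45,0,0,-3,0,0,0,0.45,0,0,-3,0,0,0,0.45,0,0,-3,0,0,0,0.45,0,0,-2.5,0,0,0,0.3,0,0,-1,0,0,0,0,0,0,0,0,0,0,0]}}

```text
time: 18.73
tool_pos: [478.2, 235.6, 212.4]
tcp_rot: [-0.002, 0.999, -0.034, -0.0]
wrist_force: [0.3, -0.1, -0.6]
opening: 2.7
```

```bash
python3 g.py 540 -147 200 -0.042; python3 - <<'E'
from h import *
s=grab('scene','s20')
cv2.imwrite('pics/s20z.png',cv2.cvtColor(cv2.resize(s['frame'],(800,600)),cv2.COLOR_RGB2BGR))
E
```

```text
t 18.73 pos [478.2 235.6 212.4] yaw -0.068 tilt 0.003 open 2.7 F [ 0.3 -0.1 -0.6]
shift cm (tool axes now) [ 8.76 37.76  1.12]
turn units [-0.03  0.01 -0.25] shift in final axes [ 7.78 37.97  1.24]
```

View pics/s20z.png

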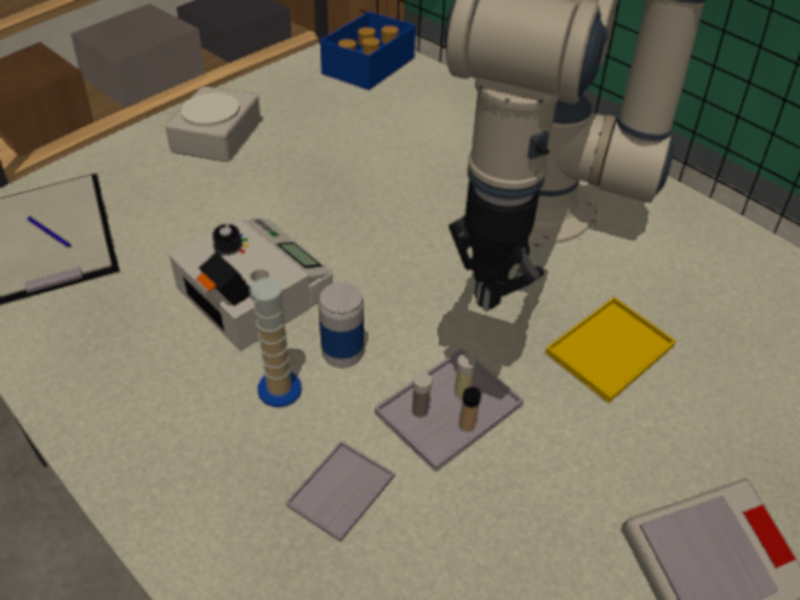

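The scene shows all three vials upright in the tray, and the can and jar untouched. Next I go back over the photometer, then behind the open hood.

Call:
{"op": "send_rows", "data": {"targets": [0.4,1.5,0,0,0,0,0,0.5,3,0,0,0,0,0,0.5,3.3,0,0,0,0,0,0.5,3.3,0,0,0,0,0,0.5,3.3,0,0,0,0,0,0.5,3.3,0,0,0,0,0,0.5,3.3,0,0,0,0,0,0.5,3.3,0,0,0,0,0,0.5,3.3,0,0,0,0,0,0.5,3.3,0,0,0,0,0]}}

```text
time: 19.62
tool_pos: [500.6, -82.1, 185.3]
tcp_rot: [-0.002, 0.999, -0.027, -0.016]
wrist_force: [0.4, -0.5, 0.0]
opening: 0.3
```

```bash
python3 g.py 540 -147 200 -0.042
```

```text
t 19.62 pos [500.6 -82.1 185.3] yaw -0.054 tilt 0.033 open 0.3 F [ 0.4 -0.5  0. ]
shift cm (tool axes now) [ 4.24  6.26 -1.63]
turn units [-0.03  0.32 -0.12] shift in final axes [ 4.21  6.31 -1.47]
```

Call:
{"op": "send_rows", "data": {"targets": [1,2,-0.5,0,0.3,-0.1,0,1,2,-0.5,0,0,0,0,1,1,-0.5,0,0,0,0,2,0,0,0,0,0,0,2.5,0,0,0,0,0,0,2.5,0,0,0,0,0,0,2.5,0,0,0,0,0,0,1.5,0,0,0,0,0,0,0,0,0,0,0,0,0]}}

```text
time: 20.37
tool_pos: [634.4, -150.6, 170.5]
tcp_rot: [-0.005, 0.999, -0.029, -0.017]
wrist_force: [0.8, -0.6, -0.1]
opening: 0.0
```

```bash
python3 g.py 670 -152 76 -0.042; python3 - <<'E'
from h import *
s=grab('scene','s21');a=s['frame'][90:240,90:240]
p=sense()['tool_pos'];q=(proj(s,[p,p+[0,0,29]])-[90,90]+.5)*4
i=cv2.cvtColor(cv2.convertScaleAbs(cv2.resize(a,(600,600),interpolation=cv2.INTER_CUBIC),alpha=1.8,beta=25),cv2.COLOR_RGB2BGR)
for u in q: cv2.circle(i,tuple(int(x) for x in u),2,(0,0,255),-1)
cv2.imwrite('pics/s21z.png',i)
print(q, 'fin', (proj(s,[[637.2,-150.9,116],[634,-169,116],[634,-133,116]])-[90,90]+.5)*4)
E
```

```text
t 20.37 pos [ 634.4 -150.6  170.5] yaw -0.057 tilt 0.036 open 0.0 F [ 0.8 -0.6 -0.1]
shift cm (tool axes now) [3.89 0.01 9.32]
turn units [-0.08  0.33 -0.15] shift in final axes [ 3.56 -0.01  9.45]
[[205.83370517 356.23678824]
 [197.27920989 313.1936316 ]] fin [[214.58161853 435.71065036]
 [200.05645628 415.63427882]
 [239.16815635 450.02552844]]
```

View pics/s21z.png

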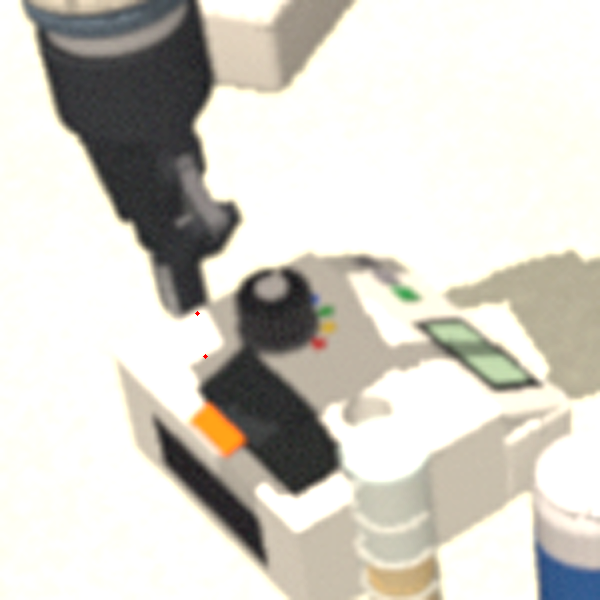

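Call:
{"op": "send_rows", "data": {"targets": [1.5,0,-0.2,-0.05,0.33,-0.15,0,2,0,-0.2,0,0,0,0,0.7,-0.1,0,0,0,0,0,0,0,0,0,0,0,0]}}

```text
time: 20.75
tool_pos: [671.3, -150.9, 166.6]
tcp_rot: [-0.003, 1.0, -0.021, -0.006]
wrist_force: [0.6, 0.2, 0.4]
opening: 0.0
```

```bash
python3 g.py 673 -150 78 -0.042
```

```text
t 20.75 pos [ 671.3 -150.9  166.6] yaw -0.041 tilt 0.014 open 0.0 F [0.6 0.2 0.4]
shift cm (tool axes now) [ 0.28 -0.05  8.85]
turn units [-0.06  0.12  0.  ] shift in final axes [ 0.17 -0.1   8.86]
```

Call:
{"op": "send_rows", "data": {"targets": [0.3,0,1.8,0,0.1,0,0,0,0,2,0,0,0,0,0,0,2,0,0,0,0,0,0,1.5,0,0,0,0,0,0,0.8,0,0,0,0,0,0,0,0,0,0,0]}}

```text
time: 21.25
tool_pos: [668.3, -150.3, 83.0]
tcp_rot: [-0.003, 1.0, -0.021, -0.002]
wrist_force: [-0.1, -1.5, 0.2]
opening: 0.0
```

```bash
python3 g.py 673 -150 78 -0.042; sed -i 's/cv2.imwrite(f/pass;cv2.imwrite(f/' look.py; python3 look.py s22 100 130
```

```text
t 21.25 pos [ 668.3 -150.3   83. ] yaw -0.042 tilt 0.007 open 0.0 F [-0.1 -1.5  0.2]
shift cm (tool axes now) [ 0.47 -0.05  0.5 ]
turn units [-0.05  0.04 -0.  ] shift in final axes [ 0.47 -0.05  0.5 ]
[ 668.6 -150.4   84. ] [[170. 435.]
 [159. 387.]]
```

View pics/s22z.png

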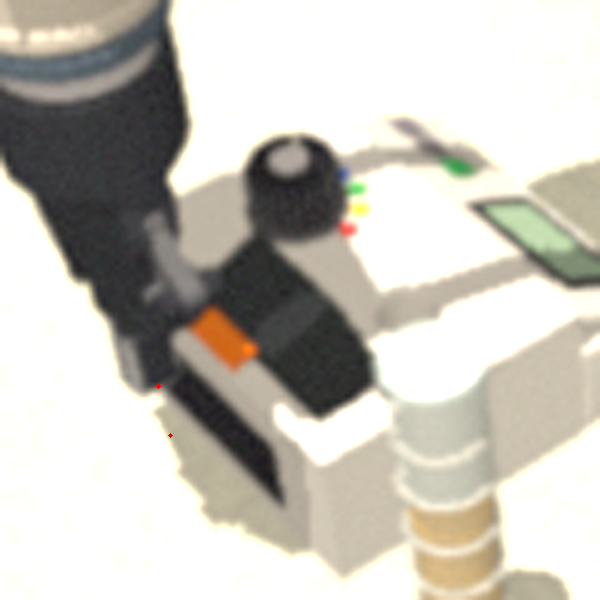

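Fingertips are behind the fin at (150,390), with the fin at (228,340). I'll lower slightly, approach, then follow the arc up and forward.

Call:
{"op": "send_rows", "data": {"targets": [0,-0.2,0.6,0,0,0,0,-0.7,0,0.1,0,0,0,0,-0.6,0,0,0,0,0,0,-0.5,0,0,0,0,0,0,-0.2,0,0,0,0,0,0]}}

```text
time: 21.72
tool_pos: [650.1, -147.7, 82.6]
tcp_rot: [-0.002, 1.0, -0.021, 0.004]
wrist_force: [7.0, -0.5, 2.4]
opening: -0.1
```

```bash
python3 g.py 648 -150 76 -0.042; python3 look.py s23 100 130
```

```text
t 21.72 pos [ 650.1 -147.7   82.6] yaw -0.042 tilt 0.008 open -0.1 F [ 7.  -0.5  2.4]
shift cm (tool axes now) [-0.2   0.24  0.65]
turn units [-0.03 -0.07  0.  ] shift in final axes [-0.2   0.24  0.66]
[ 650.  -147.7   83.1] [[210. 418.]
 [199. 370.]]
```

View pics/s23z.png

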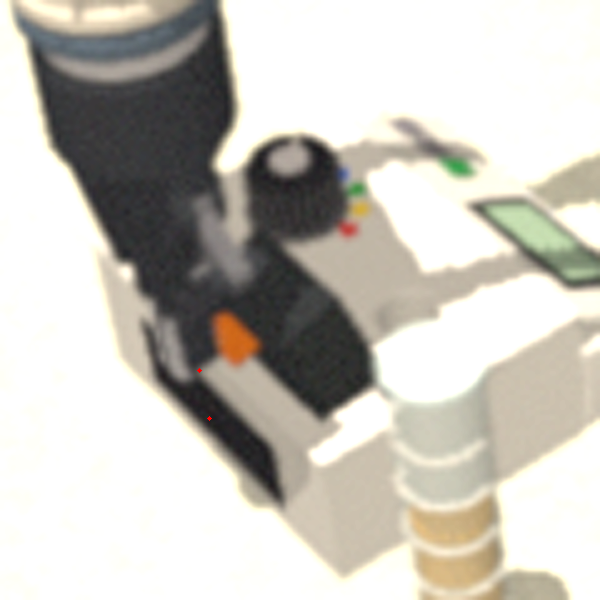

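Contact at the fin (7 N). Now following the arc up and forward.

Call:
{"op": "send_rows", "data": {"targets": [-0.1,0,-0.7,0,0,0,0,-0.4,0,-0.6,0,0,0,0,-0.5,0,-0.5,0,0,0,0,-0.5,0,-0.5,0,0,0,0,-0.5,0,-0.4,0,0,0,0]}}

```text
time: 22.18
tool_pos: [627.2, -147.1, 113.8]
tcp_rot: [-0.001, 1.0, -0.021, 0.004]
wrist_force: [0.6, -0.1, 0.9]
opening: -0.1
```

```bash
python3 g.py 648 -150 76 -0.042; python3 look.py s24 100 130
```

```text
t 22.18 pos [ 627.2 -147.1  113.8] yaw -0.042 tilt 0.008 open -0.1 F [ 0.6 -0.1  0.9]
shift cm (tool axes now) [2.06 0.21 3.8 ]
turn units [-0.02 -0.07  0.  ] shift in final axes [2.09 0.2  3.78]
[ 626.9 -147.3  115.1] [[243. 339.]
 [233. 288.]]
```

View pics/s24z.png

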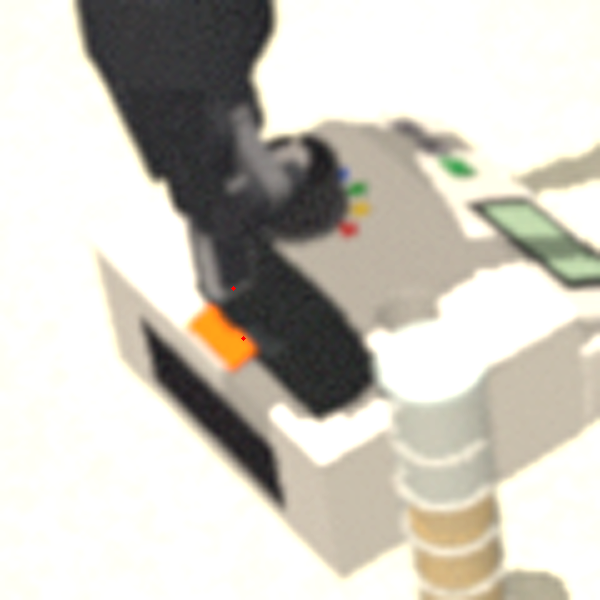

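It slipped off: the tips were only about 4 mm below the fin's edge and rose a bit faster than the arc, and the hood stayed open. I'll retry with the tips about 22 mm below the edge.

Call:
{"op": "send_rows", "data": {"targets": [1.5,0,0,0,0,0,0,2,0,0,0,0,0,0,1,0,0.5,0,0,0,0,0,0,1.5,0,0,0,0,0,0,1.5,0,0,0,0,0,0,1.5,0,0,0,0,0,0,0.5,0,0,0,0,0,0,0,0,0,0,0]}}

```text
time: 22.9
tool_pos: [673.0, -150.0, 62.8]
tcp_rot: [-0.0, 1.0, -0.022, 0.006]
wrist_force: [0.3, -0.2, -0.9]
opening: 0.3
```

```bash
python3 g.py 652 -147 64 -0.042
```

```text
t 22.90 pos [ 673.  -150.    62.8] yaw -0.043 tilt 0.012 open 0.3 F [ 0.3 -0.2 -0.9]
shift cm (tool axes now) [-2.11 -0.21 -0.15]
turn units [-0.01 -0.12 -0.01] shift in final axes [-2.11 -0.21 -0.12]
```

Call:
{"op": "send_rows", "data": {"targets": [-0.7,-0.3,0,0,-0.1,0,0,-0.7,0,0,0,0,0,0,-0.6,0,0,0,0,0,0,-0.3,0,-0.5,0,0,0,0,-0.4,0,-0.5,0,0,0,0,-0.4,0,-0.4,0,0,0,0,-0.5,0,-0.4,0,0,0,0,-0.5,0,-0.4,0,0,0,0]}}

```text
time: 23.57
tool_pos: [629.9, -145.0, 91.2]
tcp_rot: [0.0, 1.0, -0.021, 0.004]
wrist_force: [1.4, 0.0, -1.0]
opening: -0.1
```

```bash
python3 g.py 648 -150 76 -0.042; python3 look.py s25 100 130
```

```text
t 23.57 pos [ 629.9 -145.    91.2] yaw -0.043 tilt 0.008 open -0.1 F [ 1.4  0.  -1. ]
shift cm (tool axes now) [1.82 0.42 1.54]
turn units [ 0.01 -0.07 -0.01] shift in final axes [1.83 0.42 1.52]
[ 629.7 -145.2   92.6] [[248. 382.]
 [239. 333.]]
```

View pics/s25z.png

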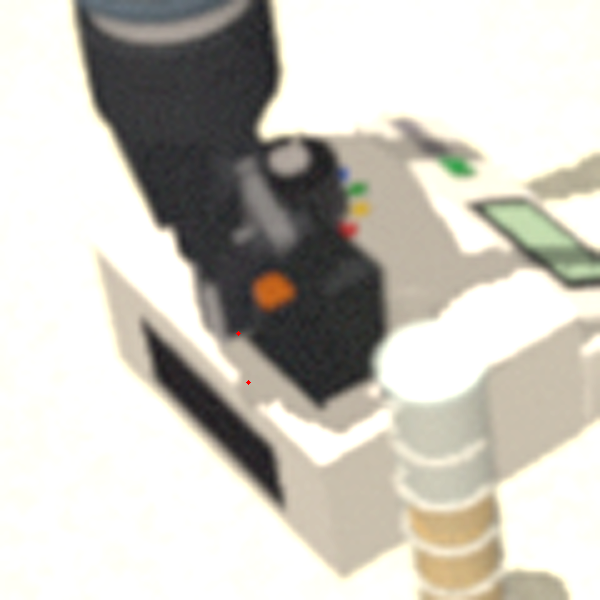

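The hood is tipping shut, with the fin up at (273,290). Continuing.

Call:
{"op": "send_rows", "data": {"targets": [-0.6,0,-0.3,0,0,0,0,-0.6,0,-0.3,0,0,0,0,-0.6,0,-0.2,0,0,0,0,-0.6,0,-0.1,0,0,0,0,-0.6,0,-0.1,0,0,0,0]}}

```text
time: 24.03
tool_pos: [597.6, -144.0, 105.2]
tcp_rot: [0.001, 1.0, -0.022, 0.006]
wrist_force: [0.8, -0.2, 0.0]
opening: 0.1
```

```bash
python3 g.py 648 -150 76 -0.042; python3 look.py s26 120 120
```

```text
t 24.03 pos [ 597.6 -144.   105.2] yaw -0.043 tilt 0.012 open 0.1 F [ 0.8 -0.2  0. ]
shift cm (tool axes now) [5.02 0.38 2.98]
turn units [ 0.02 -0.11 -0.01] shift in final axes [5.06 0.39 2.92]
[ 596.8 -144.1  105.6] [[208. 375.]
 [199. 325.]]
```

View pics/s26z.png

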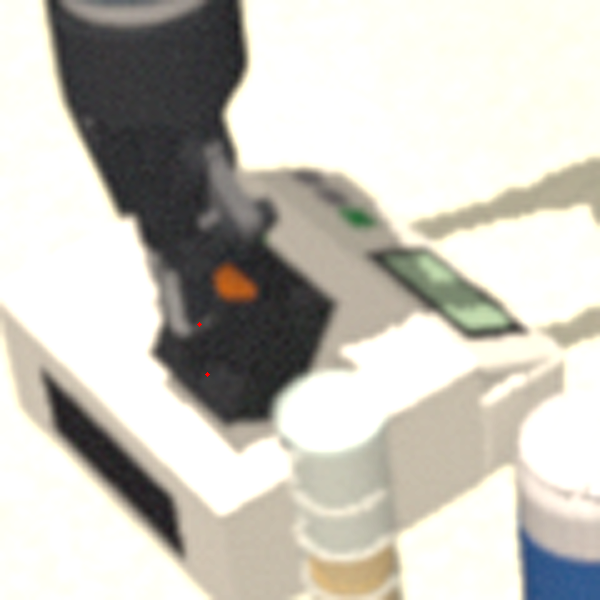

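Call:
{"op": "send_rows", "data": {"targets": [-0.6,0,-0.1,0,0,0,0,-0.6,0,-0.1,0,0,0,0,-0.6,0,-0.1,0,0,0,0,-0.6,0,-0.1,0,0,0,0,-0.5,0,-0.2,0,0,0,0]}}

```text
time: 24.5
tool_pos: [563.3, -142.4, 109.4]
tcp_rot: [0.001, 1.0, -0.022, 0.003]
wrist_force: [0.4, -0.9, -0.2]
opening: -0.1
```

```bash
python3 g.py 560 -150 150 -0.042; python3 look.py s27 120 120
```

```text
t 24.50 pos [ 563.3 -142.4  109.4] yaw -0.043 tilt 0.006 open -0.1 F [ 0.4 -0.9 -0.2]
shift cm (tool axes now) [-0.27  0.78 -4.06]
turn units [ 0.01 -0.06 -0.01] shift in final axes [-0.3   0.77 -4.06]
[ 562.9 -142.5  110.2] [[271. 331.]
 [264. 281.]]
```

View pics/s27z.png

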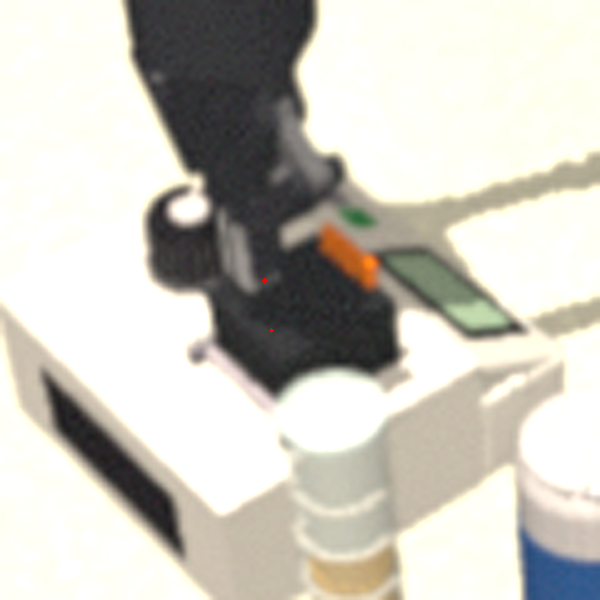

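The hood has sprung shut (fin upright at the front, (350,255)). Retreating straight up and back towards the robot, well clear, for the final check.

Call:
{"op": "send_rows", "data": {"targets": [0,0,-2,0,0,0,0,0,0,-3,0,0,0,0,0,0,-3,0,0,0,0,0,0,-3,0,0,0,0,-1,2,-1,0,0,0,0,-2,3,0,0,0,0,0,-2.5,3,0,0,0,0,0,-2.5,3,0,0,0,0,0,-2.5,3,0,0,0,0,0,-2.5,3,0,0,0,0,0]}}

```text
time: 25.38
tool_pos: [422.8, -306.4, 234.9]
tcp_rot: [0.0, 1.0, -0.015, 0.004]
wrist_force: [1.0, -1.1, -0.4]
opening: 0.2
```

Call:
{"op": "send_rows", "data": {"targets": [-2,3,0,0,0,0,0,-1,3,0,0,0,0,0,0,3,0,0,0,0,0,0,2,0,0,0,0,0,0,0,0,0,0,0,0,0,0,0,0,0,0,0]}}

```text
time: 25.88
tool_pos: [379.6, -425.7, 236.7]
tcp_rot: [0.003, 1.0, -0.02, 0.004]
wrist_force: [-0.2, 0.5, -0.7]
opening: -0.2
```

```bash
python3 g.py 560 -150 150 -0.042; python3 - <<'E'
from h import *
t=grab('top','tf');s=grab('scene','sf')
f=lambda i,k:cv2.cvtColor(cv2.convertScaleAbs(cv2.resize(i,None,fx=k,fy=k,interpolation=cv2.INTER_CUBIC),alpha=1.4),cv2.COLOR_RGB2BGR)
a=f(t['frame'][75:215,150:440],2.75); b=f(s['frame'][145:345,100:390],2.75/2)
b=cv2.resize(b,(a.shape[1],int(b.shape[0]*a.shape[1]/b.shape[1])))[:590-0]
cv2.imwrite('pics/tfz.png',a); cv2.imwrite('pics/sfz.png',b)
a0=load('top0')['frame']
E
```

```text
t 25.88 pos [ 379.6 -425.7  236.7] yaw -0.040 tilt 0.010 open -0.2 F [-0.2  0.5 -0.7]
shift cm (tool axes now) [ 16.85 -28.32   8.66]
turn units [ 0.05 -0.08  0.02] shift in final axes [ 16.87 -28.3    8.67]
```

View pics/tfz.png

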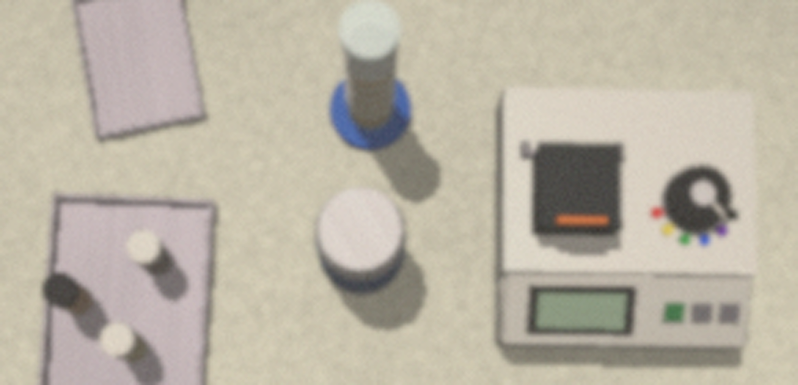

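View pics/sfz.png

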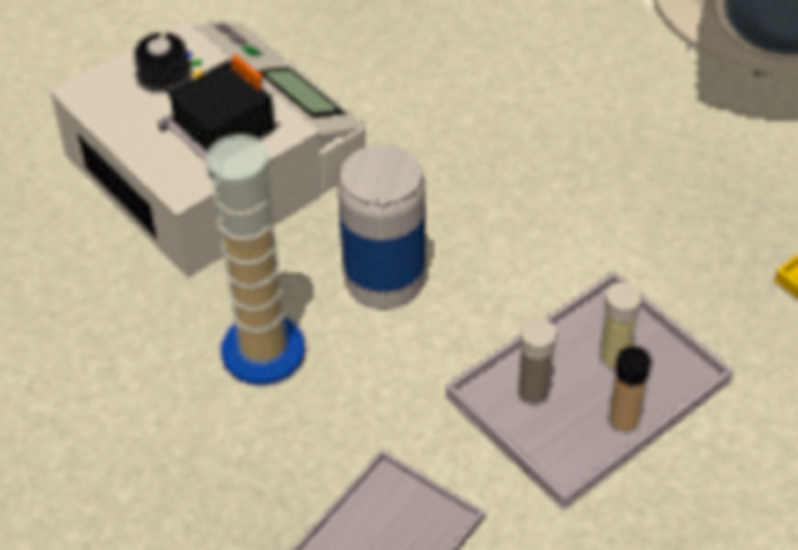

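The hood is shut, the vial (black cap at (62,291)) is near the tray's +y wall, and the line points towards violet. I'll check the numbers.

```bash
python3 - <<'E' 
from h import *
import m
t=load('tf');s=load('sf')
c=lambda u,v:(150+(u+.5)/2.75-.5,75+(v+.5)/2.75-.5)
q=onz(t,c(62,291),79); f=np.array([471.2,194.4]);a=-.07;R=np.array([[np.cos(a),-np.sin(a)],[np.sin(a),np.cos(a)]])
print('cap top',q.round(1),'tray',(R.T@(q[:2]-f)).round(1))
for n,p in dict(dark=(144,247),pale=(118,339)).items(): print(n,onz(t,c(*p),79).round(1))
print('can',onz(t,c(360,229),122).round(1),'jar',onz(t,c(369,29),211).round(1))
k=2.75*798/ (290*2.75)
S=lambda u,v:(100+u/798*290-.5,145+v/798*290-.5)
print('scene cap',onz(s,S(634,358),79).round(1),'bottom',onz(s,S(626,425),4).round(1))
print('scene dark cap',onz(s,S(540,330),79).round(1),'bottom',onz(s,S(534,397),4).round(1))
im=cv2.cvtColor(t['frame'],cv2.COLOR_RGB2BGR)
cv2.imwrite('pics/tf2.png',np.hstack([cv2.convertScaleAbs(cv2.resize(im[y:y+50,x:x+50],(390,390),interpolation=cv2.INTER_CUBIC),alpha=1.4) for x,y in((380,125),(155,155))]))
for p in((715,205),(722,214)):
    q=m.Rm.T@(onz(t,c(*p),105)[:2]-m.t)-np.array([10,-48]); print('line',q.round(1),np.arctan2(q[1],-q[0]).round(2))
E
```

```text
{'RL': array([621.8, -99.4]), 'RR': array([ 615.7, -290.3]), 'FL': array([484. , -93.1]), 'FR': array([ 476.3, -282. ])}
cap top [476.8 233.2  79. ] tray [ 2.9 39.1]
dark [508.1 171.4  79. ]
pale [439.9 191.4  79. ]
can [509.4  10.5 122. ] jar [627.1   0.8 211. ]
scene cap [482.5 236.   79. ] bottom [484.6 240.    4. ]
scene dark cap [511.4 172.8  79. ] bottom [514.6 175.    4. ]
line [-8.2 -9.4] -0.85
line [-14.7 -14.4] -0.78
```

View pics/tf2.png

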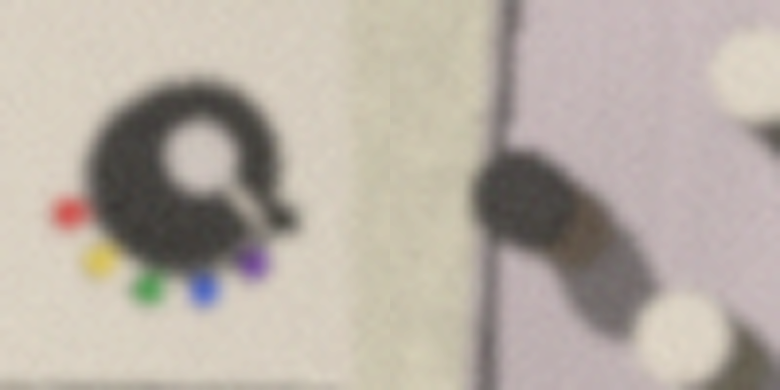

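The vial is upright at tray-local (3,39) mm, the collar line is at violet (−0.8 against the dot's −0.80), and the other vials, can and jar are within 1 mm. Handing in.

```bash
python3 -c "
from station import job
print(job.close_job())"
```

```text
the job is handed in; nothing more can be done
None
```

I did the whole job and handed it in at about 26 s of the 72 s allowed; handing in gives no verdict.

- **Collar:** turned from 470 to 430. The line now reads −0.78 to −0.85 rad, against −0.80 for the violet dot.
- **Hood:** tipped open until it sprang back, then tipped forward again. In the last pictures it lies shut with the fin upright at the front. I judged this by eye, not from a joint reading.
- **Sample vial:** stands upright in the steel tray at about (3, 39) mm in the tray's frame. The two views agree within about 6 mm.
- **Other items:** both white-capped vials, the can and the jar are within about 1 mm of where they started. The arm is clear of everything.

**What disagreed or failed on the way:**
- In the pictures the fingertips were about 29 mm higher than the reported TCP, more when open. My first grip at the collar closed on nothing, so I corrected all heights for this.
- The first push on the hood jammed at about 37 N on the wrist. I switched to following the fin's arc, which opened it.
- The first attempt to shut the hood slipped off the fin. A second try with the fingers lower worked.

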